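# Zero the meter and scan the bar slices

## Task

Turn the meter's knob until its pointer reads zero, then test the round steel slices on the table one at a time, from the largest to the smallest. For each: stand it flat, centred on the marked circle of the stage in front of the scanner, squeeze the scanner's trigger fully home and hold it for about two seconds, let it spring back while the slice is still in place, then put the slice flat in the low blue tray. Leave the meter at zero and don't knock over the oil bottle.

Things in the scene. Friction and masses are not known exactly. Their poses are not given: they have to be found in the camera images.
- tester: Fixed test stand: a pistol-grip scanner gun clamped lying on its side, with a square specimen stage in front of its lens. Origin on the table under the middle of the gun's body; x runs away from the grip, y is the way the lens looks, z up. Gun body 60 (x) x 140 (y) mm, its top at z = 86 mm.
- grip (a point): Middle of the gun's rubber grip, at tester x = -73, y = -40, z = 58 mm; axes as the tester's. The grip sticks out level from the gun to tester x = -130 mm; it is 28 mm thick along y (its back at y = -54 mm) and 34 mm high along z.
- mark (a point): Centre of the marked circle (66 mm across, with a centre dot) on the stage, 152 mm along y from the tester's origin, z = 40 mm. Axes as the tester's. The aluminium stage is 140 (x) x 130 (y) mm about this point, flat at z = 40 mm, with a lip 6 mm wide and 6 mm high all round.
- trigger (a joint): Sprung trigger beside the grip: 0 released, 0.36 rad fully home. A black lever 54 mm long, hinged on a vertical axis at tester x = -34, y = -4 mm; it points to -x and its free end swings to -y, towards the grip. Needs about 7 N. Measured across tester y at x = -73 mm, trigger front to grip back is 65 mm released, 50 mm squeezed.
- trigger_pad (a point): Middle of the trigger's front face, at z = 58 mm; it moves with the trigger.
- pin_top (a point): Top of the steel tell-tale pin (12 mm across) on the gun's upper side, at tester x = 12, y = -52 mm: geared to the trigger, it stands at z = 88 mm while the trigger is released and rises to z = 103 mm when it is fully home.
- meter: Fixed meter box, 110 x 110 x 45 mm, with a white dial on top. Origin at the centre of its underside; +x points to the long thick zero mark on the dial's rim. The other division marks are 0.2 rad apart.
- zero_knob (a joint): The black zero knob in the middle of the dial, turning about a vertical axis; its value is the angle from the zero mark to its pointer, positive anticlockwise from above, 0 = pointer on the zero mark, travel -1.5 to 1.5 rad. It stays where it is left.
- knob_grip (a point): On the knob's axis at the middle of its bar grip, z = 70 mm: the bar is 44 mm long, 14 mm thick and 26 mm high (z = 54 to 80 mm), lying along this point's x, which is the way the pointer points.
- tray: Open low blue-painted steel tray for tested slices, 260 (x) x 130 (y) mm outside, walls 5 mm thick and 18 mm high, floor about 5 mm thick. Origin at the centre of its underside. It is fixed to the table.
- oil_bottle: A small white oil bottle, 40 mm across and 110 mm high, standing on the table; a bystander. Origin at its foot, z up.
- slice58: A slice of plain round steel bar, 58 mm across and 22 mm high, standing flat: the largest of up to four. Origin at the centre of its underside, z up.
- slice48: A slice of plain round steel bar, 48 mm across and 22 mm high, standing flat: the second size of up to four. Origin at the centre of its underside, z up.
- slice38: A slice of plain round steel bar, 38 mm across and 22 mm high, standing flat: the third size of up to four. Origin at the centre of its underside, z up.
- slice28: A slice of plain round steel bar, 28 mm across and 22 mm high, standing flat: the smallest of up to four. Origin at the centre of its underside, z up.
Not all that is in view belongs to the job. Leave any pink or red look-alike of the slice58 alone.

How it is judged:
By the outcome, as a careful person would: the job done as asked, in the order asked, and still so for the second after the job is handed in, with the robot touching nothing.
Of slice58, slice48, slice38, slice28 only 2 to 3 are there at a start; the rules pass over those that are not, and their reading is None.
At some moment in a run one of slice58, slice48, slice38, slice28 may be knocked a few centimetres aside while the robot is not near it.
It also fails if it takes over 210 s, if anything falls off the work surface, if the arm or the gripper's body presses on something with over 40 N, if the wrist force passes 120 N, or if a joint passes its speed limit or range.

## Robot

A 7-joint arm with a two-finger parallel gripper is mounted at the origin on the work surface. World frame = base frame: x ahead of the robot, y to its left, z up, the work surface at z = 0. Lengths are in m, angles in rad, forces in N, time in s.
With the tool pointing down it reaches from about 0.4 to 0.85 m from the base axis. Payload 10.4 kg.
Tool frame: the origin (TCP) lies at the very end of the fingers, on their centre line; the grasp point (between the pads) lies 19 mm behind it (grip_point_offset is the distance from the TCP to the grasp point, in m); z points along the fingers, y is the line along which they close (so a half turn about z gives the same grasp; the last joint's range is limited). The gripper opens to 85 mm and grips with 20 to 120 N. Pads are 22 mm wide; open, the fingers measure 114 mm over their backs; the gripper's body (76 mm by 85 mm) begins 54 mm behind the grasp point. The pads swing forward as they close: fully open they stand 13 mm farther back than shut.
Start: joints at [-1.148, 0.332, -0.065, 1.46, 0.022, 1.35, -0.088], TCP at [0.269, 0.564, 0.231] pointing down, gripper open.
Joint ranges: [-2.6, 2.6], [-0.5, 2.12], [-1.47, 1.34], [0.16, 2.42], [-1.27, 4.41], [0.06, 2.06], [-2.6, 2.6]. Speed limits (rad/s): [2.22, 2.22, 2.79, 2.79, 3.14, 3.14, 3.14].

## Interface

Orientations are given as a unit quaternion [w, x, y, z].
In Python, from bench import state, camera, get_calibration, finish_job, grip_point_offset gives the robot as it stands. The module is installed in compiled form; this text tells all that it offers.
- The arm moves only by the shell command python3 -m handwheel 'ROWS' [OPENING] [FORCE]. ROWS is JSON, a list of rows, each an object of numbers: "dx", "dy", "dz": the shift along the world's x, y, z in mm; "ax", "ay", "az": the turn, a rotation vector about the world's x, y, z in rad. A call has 1 to 8 rows; each row shifts and turns the commanded pose from where the row before left it; what a row does not reach is not made up. A row lasts 1/12 s, in which the tool goes at most 41.7 mm and 7.16 degrees, less where a joint would pass 70% of its speed; a pose out of reach is approached as far as the arm can. A call is refused whole if a number of a shift passes 41.7 or a number of a turn 0.125, either way. A call with a gripper value outside its range is refused whole. OPENING is the finger opening in mm, from 0 to 85.4, set as the call begins (- or left out, the last holds). The fingers move at their own pace and stop on an object; FORCE is the grip in N (left out, the last holds). Time passes only in rows, so rows that do not move let the fingers close. It gives the time, the measured TCP pose, the force, the opening and the grip force at its end, in the units of the state.
- state(): the state, without advancing time (a new reading comes with each control period).
- camera(name): name is "side" or "top"; returns the picture (384x512x3 uint8, red, green, blue); there is no depth.
- get_calibration(name): a dict with "intrinsics" (3x3 intrinsics, pixels), "k1" (the pictures are not rectified: a ray, as slopes to the right and down, at radius r is drawn at 1 + k1 r^2 times it, then the intrinsics apply), "pose" (4x4, takes a point from camera to world coordinates). Camera axes: x right, y down, z forward; pixel columns grow to the right and rows downward; lengths in m; the calibration is good to about 2 mm. A picture is of the moment at which its call begins. get_calibration takes no time and is no camera call.
- finish_job(): hands the job in; it is judged then, once.
The state is a dict: "clock": time; "joints": joint angles; "qd": joint speeds; "tau": joint torques, N m; "position": TCP position; "tool_rot": TCP orientation; "force": force on the tool from outside, world axes, zero at the start; "wrist_torque": the same for the moment, N m; "width": finger opening in m; "grip_force": force on a finger pad.
Only numpy, scipy, OpenCV 4.12 (cv2) and the standard library are available. Lean on these libraries where they do the work, as an engineer would, in place of code of your own. Each camera call takes 0.05 s, during which the arm holds its last target. There are 200 camera calls.

## Working session

There is one attempt and no reset: what is moved stays moved. The work goes in short steps, Python scripts to look and compute and a shell command to move; the robot and the scene stay as the last step left them, time stands still between calls to the robot, and variables do not carry over. Pictures are saved under pics/ and viewed, at most 16 in all, crops included, and the job is handed in when it is done.

```bash
mkdir -p pics; cat > h.py <<'E'
import numpy as np, cv2
from bench import state, camera, get_calibration
def snap(name,fn,crop=None,scale=1):
    im=camera(name); cv2.imwrite('pics/raw_'+fn,im[:,:,::-1]); save(im[:,:,::-1],fn,crop,scale); return im
def save(b,fn,crop=None,scale=1):
    if crop: x0,y0,x1,y1=crop; b=b[y0:y1,x0:x1]
    cv2.imwrite('pics/'+fn,cv2.resize(b,None,fx=scale,fy=scale,interpolation=cv2.INTER_CUBIC))
def ray(name,u,v):
    c=get_calibration(name); K=np.array(c['intrinsics']); T=np.array(c['pose'])
    d=cv2.undistortPoints(np.array([[[u,v]]],float),K,np.array([c['k1'],0,0,0,0.]))[0,0] if 1 else 0
    return T[:3,3],T[:3,:3]@np.array([d[0],d[1],1])
def at(name,u,v,z):
    o,d=ray(name,u,v); return o+d*(z-o[2])/d[2]
def proj(name,p):
    c=get_calibration(name); K=np.array(c['intrinsics']); T=np.array(c['pose'])
    q=T[:3,:3].T@(np.array(p,float)-T[:3,3]); s=q[:2]/q[2]; s=s*(1+c['k1']*(s@s))
    return (K@np.array([s[0],s[1],1]))[:2]
E
python3 - <<'E'
from h import *
snap('top','top0.png',None,1.55); snap('side','side0.png',None,1.55)
for n in('top','side'): print(get_calibration(n))
print(state())
E
```

```text
{'intrinsics': array([[488.48673661,   0.        , 252.47779479],
       [  0.        , 488.48673661, 196.63182494],
       [  0.        ,   0.        ,   1.        ]]), 'k1': 0.04659061900325816, 'pose': array([[-0.02217625, -0.9978091 ,  0.06233141,  0.36532148],
       [-0.99962726,  0.02113728, -0.01727872,  0.00194605],
       [ 0.01592335, -0.06269136, -0.99790593,  1.44543595],
       [ 0.        ,  0.        ,  0.        ,  1.        ]])}
{'intrinsics': array([[425.01788955,   0.        , 250.8007449 ],
       [  0.        , 425.01788955, 193.88784373],
       [  0.        ,   0.        ,   1.        ]]), 'k1': -0.011974209579068393, 'pose': array([[ 0.9983203 , -0.03081695,  0.04906007,  0.40392097],
       [-0.05541645, -0.75493231,  0.65345714, -0.80229996],
       [ 0.01689947, -0.65507826, -0.75537201,  1.00930749],
       [ 0.        ,  0.        ,  0.        ,  1.        ]])}
{'clock': 0.1, 'joints': array([-1.14757981,  0.3327835 , -0.06472334,  1.46086359,  0.02161377,
        1.34991921, -0.08848667]), 'qd': array([ 0.00057761, -0.00077587, -0.00057776, -0.00034678, -0.00046655,
        0.00130348,  0.00015656]), 'tau': array([ 1.17877837e-03, -6.26747561e+01,  4.91043320e-02, -3.92424738e+01,
        1.64115132e-02,  7.11779518e-03, -5.72095689e-05]), 'position': array([0.26934288, 0.56360274, 0.2306083 ]), 'tool_rot': array([-1.09200485e-04,  2.21038640e-01,  9.75264842e-01, -6.29339703e-04]), 'force': array([-0.61893666,  0.0821986 ,  0.69703901]), 'wrist_torque': array([ 0.00576083,  0.00906982, -0.00521424]), 'grip_force': 0.0, 'width': 0.08533221146556164}
```

View pics/top0.png

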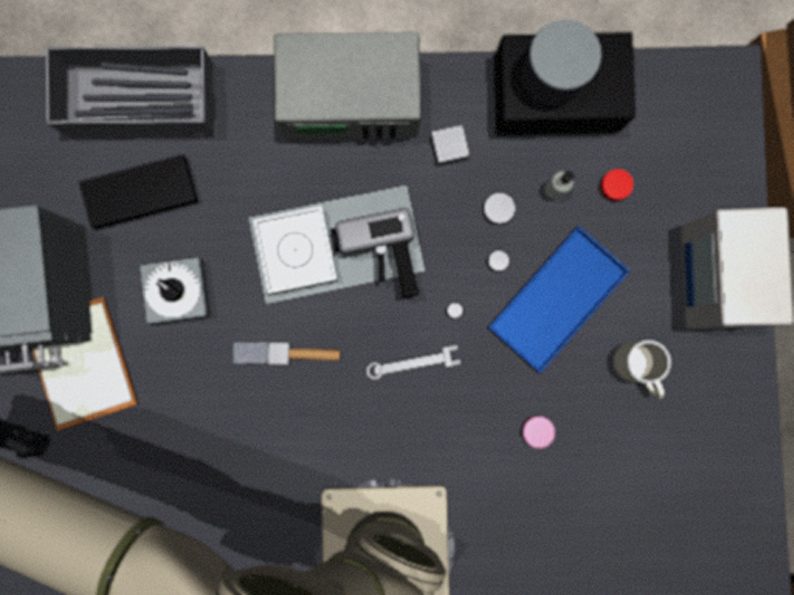

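View pics/side0.png

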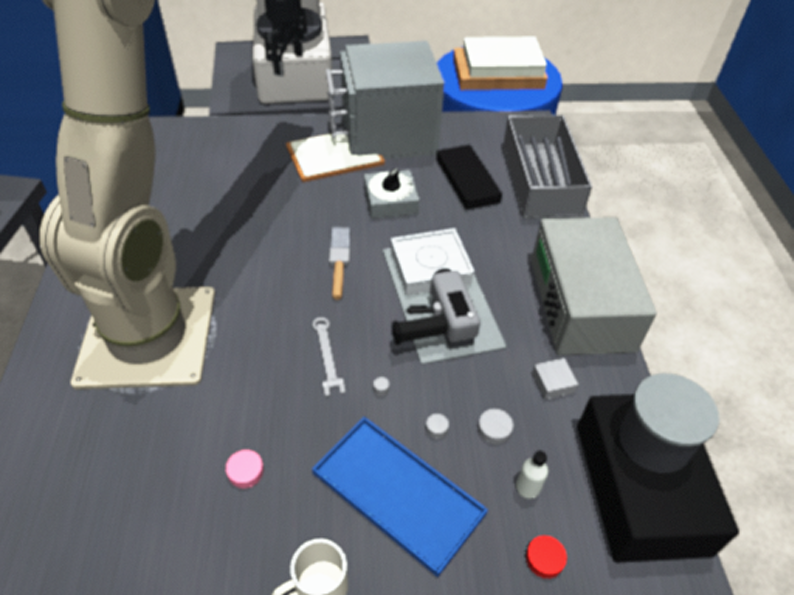

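The top picture shows three plain steel slices at about (499,208), (498,261) and (455,311) in the 1.55x view. They look like slice58, 38 and 28. The red disc (618,184) and pink disc (538,432) are decoys, and the square block (450,143) isn't round. I'll confirm this in enlarged crops.

```bash
python3 - <<'E'
from h import *
b=cv2.imread('pics/raw_top0.png')
save(b,'c1.png',(155,115,415,245),3.07)
m=cv2.resize(b[160:215,85:140],None,fx=9,fy=9,interpolation=cv2.INTER_CUBIC)
cv2.imwrite('pics/c2.png',m)
# slices: bright blobs
g=b.astype(int)
mask=((g.min(2)>110)).astype(np.uint8)
n,l,s,c=cv2.connectedComponentsWithStats(mask)
for i in range(1,n):
    if 40<s[i,4]<3000 and 280<c[i][0]<360 and 110<c[i][1]<220: 
        p=at('top',*c[i],.022); print(c[i],s[i],p, 2*np.sqrt(s[i,4]/np.pi)*1.423/488)
# tray
hsv=cv2.cvtColor(b,cv2.COLOR_BGR2HSV); mk=cv2.inRange(hsv,(100,120,60),(125,255,255)); 
cn=max(cv2.findContours(mk,0,2)[0],key=cv2.contourArea); r=cv2.minAreaRect(cn); print(r)
P=[at('top',*q,.018) for q in cv2.boxPoints(r)]; print(np.array(P),np.mean(P,0))
E
```

```text
[321.97213622 133.6501548 ] [312 124  21  20 323] [ 0.63573468 -0.23150538  0.022     ] 0.05913456392711989
[321.50675676 167.58783784] [315 161  14  14 148] [ 0.53531718 -0.22713757  0.022     ] 0.0400286547643978
[293.1954023  199.65517241] [288 195  11  11  87] [ 0.44286331 -0.14146503  0.022     ] 0.03069020318589217
((360.2295837402344, 192.6731414794922), (45.51956558227539, 89.0983657836914), 41.423667907714844)
[[ 0.4085104  -0.20094905  0.018     ]
 [ 0.601881   -0.38063609  0.018     ]
 [ 0.51052004 -0.47744979  0.018     ]
 [ 0.31866873 -0.29773026  0.018     ]] [ 0.45989504 -0.33919129  0.018     ]
```

View pics/c1.png

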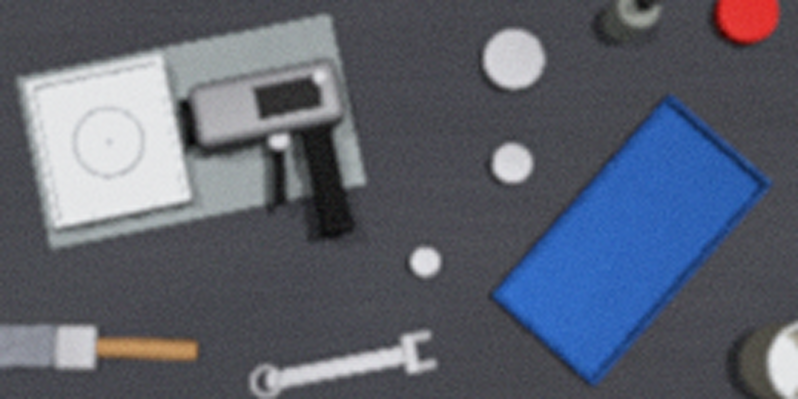

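View pics/c2.png

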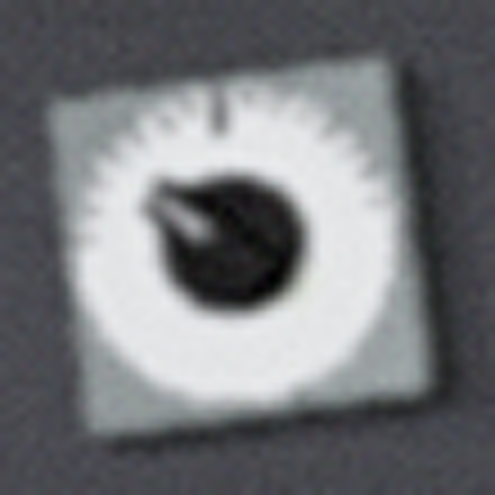

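```bash
cat > geo.py <<'E'
from h import *
f=lambda s,x0,y0,z:(lambda u,v:at('top',x0+(u+.5)/s-.5,y0+(v+.5)/s-.5,z))
yaw=lambda d:np.arctan2(d[1],d[0])
if __name__=='__main__':
    np.set_printoptions(precision=4,suppress=True)
    def quad(name,z,s,x0,y0,q):
        P=np.array([f(s,x0,y0,z)(*p) for p in q])  # TL TR BR BL in image
        xs=(P[0]-P[3])+(P[1]-P[2]); ys=(P[0]-P[1])+(P[3]-P[2])
        print(name,P.mean(0),'yaw',yaw(xs),yaw(ys)-np.pi/2,np.linalg.norm(xs)/2,np.linalg.norm(ys)/2)
        return P.mean(0)
    quad('stage',.046,3.07,155,115,[(28,88),(162,54),(191,203),(56,229)])
    print('dot',f(3.07,155,115,.04)(109,142))
    print('pin',f(3.07,155,115,.088)(320,76))
    print('grip end',f(3.07,155,115,.075)(336,236), f(3.07,155,115,.075)(318,128))
    m=quad('meter',.045,9,85,160,[(52,100),(390,55),(435,390),(95,437)])
    k=f(9,85,160,.067)(234,243); print('knob',k)
    p=f(9,85,160,.05)(155,188); print('pointer yaw',yaw(p-m))
    z=f(9,85,160,.045)(216,92);print('zero yaw',yaw(z-m))
E
python3 geo.py
```

```text
stage [0.5581 0.1542 0.046 ] yaw 0.17701123447801906 0.20264242242442632 0.13927101426411145 0.12854141830753388
dot [0.5602 0.1552 0.04  ]
pin [ 0.6104 -0.0431  0.088 ]
grip end [ 0.4646 -0.0548  0.075 ] [ 0.5646 -0.0406  0.075 ]
meter [0.4894 0.3789 0.045 ] yaw 0.12321644025518459 0.11687817949008172 0.10792397577918891 0.10690969418306838
knob [0.4882 0.3758 0.067 ]
pointer yaw 0.9624360091081204
zero yaw 0.16905361073524042
```

Slice48 is absent. The three steel discs measure about 59, 40 and 31 mm, so they are 58, 38 and 28, and the red and pink ones stay put. Knob first.

```bash
python3 -m handwheel '[{"dx":5,"dy":-35,"az":0.117},{"dx":5,"dy":-35,"az":0.117},{"dx":5,"dy":-35,"az":0.117},{"dx":5,"dy":-35,"az":0.117},{"dx":35,"dy":-11,"az":0.117},{"dx":35,"dy":-11,"az":0.117},{"dx":35,"dy":-11,"az":0.117},{"dx":35,"dy":-11,"az":0.117}]' 60 40
python3 -m handwheel '[{"dx":20,"dy":-1,"az":0.117},{"dx":20,"dy":-1,"az":0.117},{"dx":20,"az":0.117},{"dx":0,"az":0.117},{},{}]'
python3 - <<'E'
from h import *
s=state(); q=s['tool_rot']; print(s['position'],q,'closing yaw',2*np.arctan2(q[2],q[1])-np.pi/2,s['joints'].round(2))
E
```

```text
[0.26934288 0.56360274 0.2306083 ] [-1.09200485e-04  2.21038640e-01  9.75264842e-01 -6.29339703e-04] closing yaw 1.1250375862470103 [-1.15  0.33 -0.06  1.46  0.02  1.35 -0.09]schema error: expected keys dx, dy, dz, ax, ay, az
schema error: expected keys dx, dy, dz, ax, ay, az
```

```bash
python3 -m handwheel '[{"dx":5,"dy":-35,"dz":0,"ax":0,"ay":0,"az":0.117},{"dx":5,"dy":-35,"dz":0,"ax":0,"ay":0,"az":0.117},{"dx":5,"dy":-35,"dz":0,"ax":0,"ay":0,"az":0.117},{"dx":5,"dy":-35,"dz":0,"ax":0,"ay":0,"az":0.117},{"dx":35,"dy":-11,"dz":0,"ax":0,"ay":0,"az":0.117},{"dx":35,"dy":-11,"dz":0,"ax":0,"ay":0,"az":0.117},{"dx":35,"dy":-11,"dz":0,"ax":0,"ay":0,"az":0.117},{"dx":35,"dy":-11,"dz":0,"ax":0,"ay":0,"az":0.117}]' 60 40
python3 -m handwheel '[{"dx":20,"dy":-1,"dz":0,"ax":0,"ay":0,"az":0.117},{"dx":20,"dy":-1,"dz":0,"ax":0,"ay":0,"az":0.117},{"dx":20,"dy":0,"dz":0,"ax":0,"ay":0,"az":0.117},{"dx":0,"dy":0,"dz":0,"ax":0,"ay":0,"az":0.117},{"dx":0,"dy":0,"dz":0,"ax":0,"ay":0,"az":0},{"dx":0,"dy":0,"dz":0,"ax":0,"ay":0,"az":0}]'
cat >> h.py <<'E'
def cl():
    s=state(); q=s['tool_rot']; y=(2*np.arctan2(q[2],q[1])-np.pi/2+np.pi)%(2*np.pi)-np.pi
    print('t',round(s['clock'],2),'pos',s['position'].round(4),'closing yaw',round(y,3),'tilt',q[[0,3]].round(4),'w',round(s['width'],4),'gf',round(s['grip_force'],1),'F',s['force'].round(1),'j',s['joints'].round(2))
E
python3 -c "from h import *;cl()"
```

```text
clock: 0.77
position: [0.4297, 0.3793, 0.2314]
tool_rot: [0.0, -0.244, 0.97, 0.0]
force: [-0.1, 1.3, 0.5]
width: 0.0604
grip_force: 0.0
clock: 1.27
position: [0.4881, 0.3783, 0.2308]
tool_rot: [-0.001, -0.458, 0.889, 0.0]
force: [-0.5, -0.0, 0.2]
width: 0.0598
grip_force: 0.0
t 1.27 pos [0.4881 0.3783 0.2308] closing yaw 2.522 tilt [-0.0006  0.0001] w 0.0598 gf 0.0 F [-0.5 -0.   0.2] j [-0.73  0.31 -0.01  1.48  0.    1.34  1.79]
```

```bash
python3 -m handwheel '[{"dx":1,"dy":0,"dz":-35,"ax":0,"ay":0,"az":0},{"dx":0,"dy":0,"dz":-35,"ax":0,"ay":0,"az":0},{"dx":0,"dy":0,"dz":-35,"ax":0,"ay":0,"az":0},{"dx":0,"dy":0,"dz":-35,"ax":0,"ay":0,"az":0},{"dx":0,"dy":0,"dz":-20,"ax":0,"ay":0,"az":0},{"dx":0,"dy":0,"dz":-12,"ax":0,"ay":0,"az":0},{"dx":0,"dy":0,"dz":0,"ax":0,"ay":0,"az":0}]'
python3 - <<'E'
from h import *
g=cv2.imread('pics/raw_top0.png',0).astype(float)
# white dial centre at z=.045
mk=np.zeros_like(g,np.uint8); mk[160:215,85:140]=(g[160:215,85:140]>185)
cn=max(cv2.findContours(mk,0,2)[0],key=cv2.contourArea); h=cv2.convexHull(cn)[:,0]
W=np.array([at('top',*p,.0455)[:2] for p in h])
A=np.c_[2*W,np.ones(len(W))]; s=np.linalg.lstsq(A,(W**2).sum(1),rcond=None)[0]; c=s[:2]; print('dial c',c,'r',np.sqrt(s[2]+c@c))
for cc in (c,np.array([.489,.378])):
  th=np.arange(-1.6,1.9,.02); 
  V=[]
  for t in th:
    pts=np.array([proj('top',[cc[0]+r*np.cos(t),cc[1]+r*np.sin(t),.0455]) for r in np.linspace(.036,.044,9)],np.float32)
    V.append(cv2.remap(g.astype(np.float32),pts[:,:1],pts[:,1:],cv2.INTER_CUBIC).mean())
  V=np.array(V); i=[k for k in range(1,len(V)-1) if V[k]<V[k-1] and V[k]<=V[k+1]]
  print([(round(th[k],2),int(V[k])) for k in i])
E
```

```text
clock: 1.85
position: [0.4876, 0.3776, 0.0569]
tool_rot: [-0.002, -0.459, 0.889, -0.0]
force: [0.2, 0.0, -0.2]
width: 0.06
grip_force: 0.0
dial c [0.488598   0.38094285] r 0.04917729381066861
[(np.float64(-1.54), 228), (np.float64(-1.26), 221), (np.float64(-1.06), 223), (np.float64(-0.86), 222), (np.float64(-0.66), 219), (np.float64(-0.46), 224), (np.float64(-0.26), 222), (np.float64(-0.08), 226), (np.float64(0.12), 146), (np.float64(0.48), 215), (np.float64(0.72), 221), (np.float64(0.88), 220), (np.float64(1.1), 225), (np.float64(1.28), 223), (np.float64(1.48), 223), (np.float64(1.7), 227), (np.float64(1.82), 227)]Traceback (most recent call last):
  File "<stdin>", line 12, in <module>
  File "h.py", line 15, in proj
    c=get_calibration(name); K=np.array(c['intrinsics']); T=np.array(c['pose'])
ValueError: time passes only in moves, steps and waits
```

```bash
python3 - <<'E'
s=open('h.py').read()
s=s.replace("def snap","""import json,os
if not os.path.exists('cal.json'):
    json.dump({n:{k:(np.array(v).tolist()) for k,v in get_calibration(n).items()} for n in('top','side')},open('cal.json','w'))
CAL=json.load(open('cal.json'))
get_calibration=lambda n:CAL[n]
def snap""",1)
open('h.py','w').write(s)
E
python3 -m handwheel '[{"dx":0,"dy":0,"dz":0,"ax":0,"ay":0,"az":0},{"dx":0,"dy":0,"dz":0,"ax":0,"ay":0,"az":0},{"dx":0,"dy":0,"dz":0,"ax":0,"ay":0,"az":0},{"dx":0,"dy":0,"dz":0,"ax":0,"ay":0,"az":0},{"dx":0,"dy":0,"dz":0,"ax":0,"ay":0,"az":0},{"dx":0,"dy":0,"dz":0,"ax":0,"ay":0,"az":0}]' 8 30
python3 -c "from h import *;cl()"
```

```text
clock: 2.35
position: [0.4893, 0.3796, 0.0612]
tool_rot: [0.001, -0.46, 0.888, 0.001]
force: [-5.1, 0.3, 7.9]
width: 0.0129
grip_force: 31.6
t 2.35 pos [0.4893 0.3796 0.0612] closing yaw 2.526 tilt [0.0007 0.0008] w 0.0129 gf 31.6 F [-5.1  0.3  7.9] j [-0.72  0.46 -0.02  1.66  0.01  1.02  1.79]
```

```bash
python3 -m handwheel '[{"dx":0,"dy":0,"dz":5,"ax":0,"ay":0,"az":0},{"dx":0,"dy":0,"dz":0,"ax":0,"ay":0,"az":-0.105},{"dx":0,"dy":0,"dz":0,"ax":0,"ay":0,"az":-0.105},{"dx":0,"dy":0,"dz":0,"ax":0,"ay":0,"az":-0.105},{"dx":0,"dy":0,"dz":0,"ax":0,"ay":0,"az":-0.105},{"dx":0,"dy":0,"dz":0,"ax":0,"ay":0,"az":-0.105},{"dx":0,"dy":0,"dz":0,"ax":0,"ay":0,"az":-0.105},{"dx":0,"dy":0,"dz":0,"ax":0,"ay":0,"az":-0.105}]'
python3 -m handwheel '[{"dx":0,"dy":0,"dz":0,"ax":0,"ay":0,"az":-0.1},{"dx":0,"dy":0,"dz":0,"ax":0,"ay":0,"az":0},{"dx":0,"dy":0,"dz":0,"ax":0,"ay":0,"az":0},{"dx":0,"dy":0,"dz":0,"ax":0,"ay":0,"az":0}]'
python3 -c "from h import *;cl()"
```

```text
clock: 3.02
position: [0.4873, 0.3804, 0.0628]
tool_rot: [-0.001, -0.108, 0.994, 0.001]
force: [1.8, 11.0, -20.2]
width: 0.0129
grip_force: 33.5
clock: 3.35
position: [0.4873, 0.3807, 0.0628]
tool_rot: [-0.001, -0.061, 0.998, 0.001]
force: [0.8, 10.9, -20.1]
width: 0.0128
grip_force: 33.5
t 3.35 pos [0.4873 0.3807 0.0628] closing yaw 1.693 tilt [-0.0011  0.0011] w 0.0128 gf 33.5 F [  0.8  10.9 -20.1] j [-0.84  0.46  0.14  1.67 -0.07  1.02  1.01]
```

```bash
python3 -m handwheel '[{"dx":0,"dy":0,"dz":0,"ax":0,"ay":0,"az":0},{"dx":0,"dy":0,"dz":0,"ax":0,"ay":0,"az":0},{"dx":0,"dy":0,"dz":0,"ax":0,"ay":0,"az":0},{"dx":0,"dy":0,"dz":20,"ax":0,"ay":0,"az":0},{"dx":0,"dy":0,"dz":35,"ax":0,"ay":0,"az":0},{"dx":0,"dy":0,"dz":35,"ax":0,"ay":0,"az":0},{"dx":0,"dy":0,"dz":35,"ax":0,"ay":0,"az":0},{"dx":0,"dy":0,"dz":10,"ax":0,"ay":0,"az":0}]' 60
python3 -m handwheel '[{"dx":9,"dy":-38,"dz":0,"ax":0,"ay":0,"az":-0.055},{"dx":9,"dy":-38,"dz":0,"ax":0,"ay":0,"az":-0.055},{"dx":9,"dy":-38,"dz":0,"ax":0,"ay":0,"az":-0.055},{"dx":9,"dy":-38,"dz":0,"ax":0,"ay":0,"az":-0.055},{"dx":9,"dy":-38,"dz":0,"ax":0,"ay":0,"az":-0.055},{"dx":9,"dy":-38,"dz":0,"ax":0,"ay":0,"az":-0.055},{"dx":9,"dy":-38,"dz":0,"ax":0,"ay":0,"az":-0.055},{"dx":9,"dy":-38,"dz":0,"ax":0,"ay":0,"az":-0.055}]' 85
python3 -m handwheel '[{"dx":9,"dy":-38,"dz":0,"ax":0,"ay":0,"az":-0.055},{"dx":9,"dy":-38,"dz":0,"ax":0,"ay":0,"az":-0.055},{"dx":9,"dy":-38,"dz":0,"ax":0,"ay":0,"az":-0.055},{"dx":9,"dy":-38,"dz":0,"ax":0,"ay":0,"az":-0.055},{"dx":9,"dy":-38,"dz":0,"ax":0,"ay":0,"az":-0.055},{"dx":9,"dy":-38,"dz":0,"ax":0,"ay":0,"az":-0.055},{"dx":9,"dy":-38,"dz":0,"ax":0,"ay":0,"az":-0.055},{"dx":0,"dy":0,"dz":0,"ax":0,"ay":0,"az":0}]'
cat > sl.py <<'E'
from h import *
import sys
def slices(b,z=.022,show=True):
    mask=(b.astype(int).min(2)>110).astype(np.uint8)
    n,l,s,c=cv2.connectedComponentsWithStats(mask)
    for i in range(1,n):
        if 40<s[i,4]<420 and .7<s[i,2]/s[i,3]<1.4 and 270<c[i][0]<420 and 110<c[i][1]<260:
            print('blob',c[i].round(1),s[i,4],at('top',*c[i],z).round(4))
E
python3 - <<'E'
from sl import *
cl(); b=snap('top','t1.png',(85,100,420,250),2.38); slices(b)
save(b[:,:,::-1],'c3.png',(85,160,140,215),9)
E
```

```text
clock: 4.02
position: [0.4917, 0.3792, 0.2063]
tool_rot: [0.003, -0.059, 0.998, 0.003]
force: [0.9, 0.1, 0.4]
width: 0.0596
grip_force: 0.0
clock: 4.68
position: [0.5618, 0.072, 0.2003]
tool_rot: [0.001, 0.161, 0.987, 0.0]
force: [1.4, -0.5, 1.1]
width: 0.0851
grip_force: 0.0
clock: 5.35
position: [0.6232, -0.2017, 0.2]
tool_rot: [0.001, 0.352, 0.936, -0.002]
force: [-0.8, -0.7, 0.4]
width: 0.0851
grip_force: 0.0
t 5.35 pos [ 0.6232 -0.2017  0.2   ] closing yaw 0.852 tilt [ 0.0011 -0.0024] w 0.0851 gf 0.0 F [-0.8 -0.7  0.4] j [-0.17  0.45  0.57  1.45 -0.24  1.31  1.26]
```

View pics/c3.png

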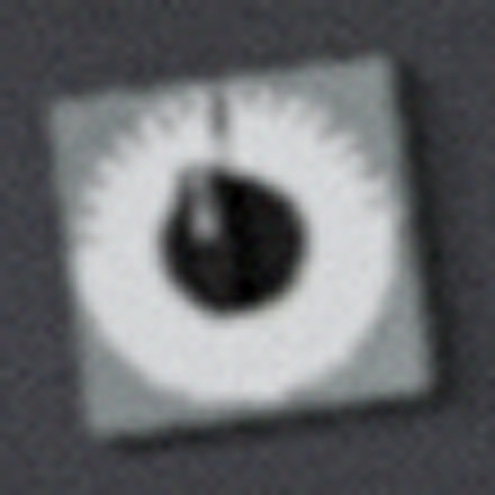

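```bash
python3 - <<'E'
from h import *
out=[]
for fn,y in(('raw_top0.png',.955),('raw_t1.png',.122)):
    b=cv2.imread('pics/'+fn)[175:203,97:125]; S=14
    m=cv2.resize(b,None,fx=S,fy=S,interpolation=cv2.INTER_CUBIC); m=np.clip(m.astype(float)*1.3,0,255).astype(np.uint8)
    c=np.array([.4885,.3795]); R=lambda p,a:c+np.array([np.cos(a)*p[0]-np.sin(a)*p[1],np.sin(a)*p[0]+np.cos(a)*p[1]])
    px=lambda p,z:tuple(int(round((v+.5)*S-.5)) for v in proj('top',[*p,z])-[97,175])
    q=[px(R(p,y),.08) for p in((.022,.007),(.022,-.007),(-.022,-.007),(-.022,.007))]
    cv2.polylines(m,[np.array(q)],True,(0,255,255),1)
    cv2.line(m,px(R((.022,0),y),.08),px(R((0,0),y),.08),(0,0,255),1)
    cv2.line(m,px(R((.03,0),.12),.0455),px(R((.05,0),.12),.0455),(0,255,0),1)
    out.append(m)
cv2.imwrite('pics/c4.png',np.hstack(out))
E
```

```text
(no output)
```

View pics/c4.png

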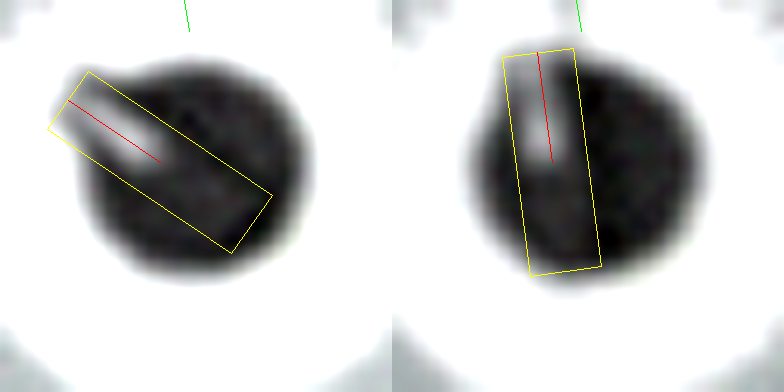

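The pointer is on the zero mark: bar yaw 0.122 against mark yaw 0.12. Next I'll grasp slice58.

```bash
python3 -m handwheel '[{"dx":12,"dy":-30,"dz":0,"ax":0,"ay":0,"az":-0.03},{"dx":0,"dy":0,"dz":-35,"ax":0,"ay":0,"az":0},{"dx":0,"dy":0,"dz":-35,"ax":0,"ay":0,"az":0},{"dx":0,"dy":0,"dz":-35,"ax":0,"ay":0,"az":0},{"dx":0,"dy":0,"dz":-35,"ax":0,"ay":0,"az":0},{"dx":0,"dy":0,"dz":-35,"ax":0,"ay":0,"az":0},{"dx":0,"dy":0,"dz":-19,"ax":0,"ay":0,"az":0},{"dx":0,"dy":0,"dz":0,"ax":0,"ay":0,"az":0}]'
python3 - <<'E'
from sl import *
cl(); snap('side','s1.png',(170,190,370,340),4)
E
```

```text
clock: 6.07
position: [0.6338, -0.2195, 0.0008]
tool_rot: [-0.004, 0.359, 0.933, -0.0]
force: [-1.0, 0.2, 0.0]
width: 0.0846
grip_force: 0.0
t 6.07 pos [ 0.6338 -0.2195  0.0008] closing yaw 0.837 tilt [-0.0036 -0.    ] w 0.0846 gf 0.0 F [-1.   0.2  0. ] j [-0.08  0.69  0.49  1.55 -0.36  1.    1.35]
```

View pics/s1.png

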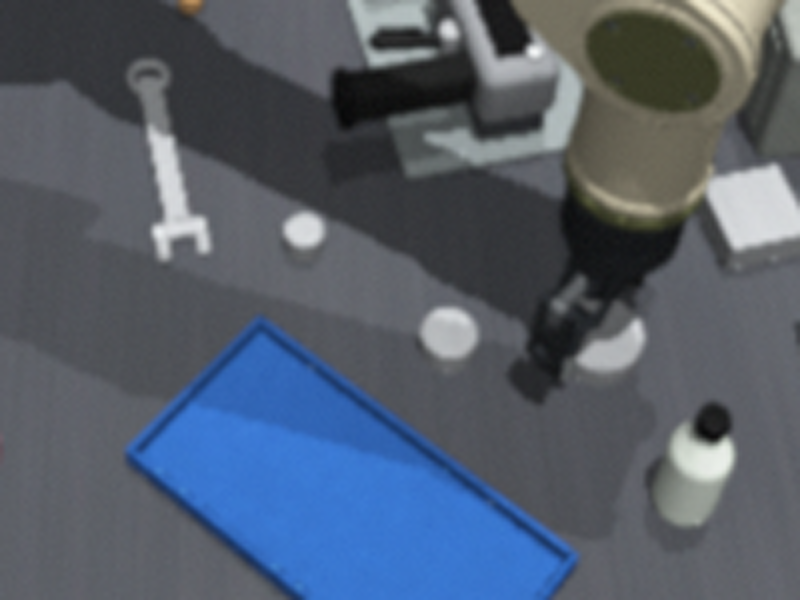

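The side picture shows slice58 at crop (608,335) between the fingers but off centre along y. That row was shortened, so I'll shift and then close. Slices 38 (450,333) and 28 (303,230), and the bottle (695,470), are untouched.

```bash
python3 -m handwheel '[{"dx":1,"dy":-6,"dz":2,"ax":0,"ay":0,"az":0},{"dx":1,"dy":-6,"dz":0,"ax":0,"ay":0,"az":0},{"dx":0,"dy":0,"dz":0,"ax":0,"ay":0,"az":0}]'
python3 -m handwheel '[{"dx":0,"dy":0,"dz":0,"ax":0,"ay":0,"az":0},{"dx":0,"dy":0,"dz":0,"ax":0,"ay":0,"az":0},{"dx":0,"dy":0,"dz":0,"ax":0,"ay":0,"az":0},{"dx":0,"dy":0,"dz":0,"ax":0,"ay":0,"az":0},{"dx":0,"dy":0,"dz":0,"ax":0,"ay":0,"az":0},{"dx":0,"dy":0,"dz":0,"ax":0,"ay":0,"az":0}]' 50 40
python3 -m handwheel '[{"dx":0,"dy":0,"dz":15,"ax":0,"ay":0,"az":0},{"dx":0,"dy":0,"dz":35,"ax":0,"ay":0,"az":0},{"dx":0,"dy":0,"dz":35,"ax":0,"ay":0,"az":0},{"dx":0,"dy":0,"dz":35,"ax":0,"ay":0,"az":0},{"dx":0,"dy":0,"dz":35,"ax":0,"ay":0,"az":0},{"dx":0,"dy":0,"dz":0,"ax":0,"ay":0,"az":0},{"dx":0,"dy":0,"dz":0,"ax":0,"ay":0,"az":0}]'
python3 -c "from h import *;cl()"
```

```text
clock: 6.37
position: [0.6397, -0.2363, 0.0101]
tool_rot: [0.002, 0.36, 0.933, -0.0]
force: [-0.3, 0.6, 0.9]
width: 0.0851
grip_force: 0.0
clock: 6.87
position: [0.6391, -0.2335, 0.0085]
tool_rot: [0.001, 0.359, 0.933, 0.0]
force: [-1.5, 0.7, 5.5]
width: 0.0561
grip_force: 41.5
clock: 7.45
position: [0.6393, -0.234, 0.1651]
tool_rot: [0.002, 0.359, 0.933, 0.0]
force: [-0.2, 0.5, -4.5]
width: 0.0561
grip_force: 44.5
t 7.45 pos [ 0.6393 -0.234   0.1651] closing yaw 0.836 tilt [0.0019 0.0004] w 0.0561 gf 44.5 F [-0.2  0.5 -4.5] j [-0.1   0.54  0.56  1.41 -0.29  1.27  1.31]
```

```bash
python3 -m handwheel '[{"dx":-6,"dy":32,"dz":0,"ax":0,"ay":0,"az":0},{"dx":-6,"dy":32,"dz":0,"ax":0,"ay":0,"az":0},{"dx":-6,"dy":32,"dz":0,"ax":0,"ay":0,"az":0},{"dx":-6,"dy":32,"dz":0,"ax":0,"ay":0,"az":0},{"dx":-6,"dy":32,"dz":0,"ax":0,"ay":0,"az":0},{"dx":-6,"dy":32,"dz":0,"ax":0,"ay":0,"az":0},{"dx":-6,"dy":32,"dz":0,"ax":0,"ay":0,"az":0},{"dx":-6,"dy":32,"dz":0,"ax":0,"ay":0,"az":0}]'
python3 -m handwheel '[{"dx":-7,"dy":33,"dz":0,"ax":0,"ay":0,"az":0},{"dx":-7,"dy":33,"dz":0,"ax":0,"ay":0,"az":0},{"dx":-7,"dy":33,"dz":0,"ax":0,"ay":0,"az":0},{"dx":-7,"dy":31,"dz":0,"ax":0,"ay":0,"az":0},{"dx":0,"dy":0,"dz":-35,"ax":0,"ay":0,"az":0},{"dx":0,"dy":0,"dz":-35,"ax":0,"ay":0,"az":0},{"dx":0,"dy":0,"dz":-25,"ax":0,"ay":0,"az":0},{"dx":0,"dy":0,"dz":0,"ax":0,"ay":0,"az":0}]'
python3 -m handwheel '[{"dx":0,"dy":0,"dz":0,"ax":0,"ay":0,"az":0},{"dx":0,"dy":0,"dz":0,"ax":0,"ay":0,"az":0}]'
python3 -c "from h import *;cl()"
```

```text
clock: 8.12
position: [0.5886, 0.024, 0.1607]
tool_rot: [-0.001, 0.359, 0.933, -0.001]
force: [-0.4, -0.9, -3.4]
width: 0.0559
grip_force: 44.3
clock: 8.78
position: [0.5574, 0.1512, 0.0607]
tool_rot: [-0.004, 0.359, 0.933, -0.004]
force: [-1.1, -1.0, -4.1]
width: 0.0561
grip_force: 44.7
clock: 8.95
position: [0.563, 0.1522, 0.0684]
tool_rot: [0.0, 0.36, 0.933, 0.0]
force: [0.1, -0.0, -1.7]
width: 0.0559
grip_force: 44.7
t 8.95 pos [0.563  0.1522 0.0684] closing yaw 0.835 tilt [0.0003 0.0002] w 0.0559 gf 44.7 F [ 0.1 -0.  -1.7] j [-0.68  0.4   0.42  1.77 -0.19  1.    0.64]
```

```bash
python3 -m handwheel '[{"dx":0,"dy":0,"dz":-12,"ax":0,"ay":0,"az":0},{"dx":0,"dy":0,"dz":-7,"ax":0,"ay":0,"az":0},{"dx":0,"dy":0,"dz":0,"ax":0,"ay":0,"az":0},{"dx":0,"dy":0,"dz":0,"ax":0,"ay":0,"az":0},{"dx":0,"dy":0,"dz":0,"ax":0,"ay":0,"az":0}]'
python3 -m handwheel '[{"dx":0,"dy":0,"dz":0,"ax":0,"ay":0,"az":0},{"dx":0,"dy":0,"dz":0,"ax":0,"ay":0,"az":0},{"dx":0,"dy":0,"dz":0,"ax":0,"ay":0,"az":0},{"dx":0,"dy":0,"dz":15,"ax":0,"ay":0,"az":0},{"dx":0,"dy":0,"dz":35,"ax":0,"ay":0,"az":0},{"dx":0,"dy":0,"dz":35,"ax":0,"ay":0,"az":0},{"dx":0,"dy":0,"dz":35,"ax":0,"ay":0,"az":0},{"dx":0,"dy":0,"dz":30,"ax":0,"ay":0,"az":0}]' 72
python3 -m handwheel '[{"dx":-5,"dy":-24,"dz":0,"ax":0,"ay":0,"az":0.116},{"dx":-5,"dy":-24,"dz":0,"ax":0,"ay":0,"az":0.116},{"dx":-5,"dy":-24,"dz":0,"ax":0,"ay":0,"az":0.116},{"dx":-5,"dy":-24,"dz":0,"ax":0,"ay":0,"az":0.116},{"dx":-5,"dy":-24,"dz":0,"ax":0,"ay":0,"az":0.116},{"dx":-5,"dy":-24,"dz":0,"ax":0,"ay":0,"az":0.116},{"dx":-5,"dy":-24,"dz":0,"ax":0,"ay":0,"az":0.116},{"dx":-5,"dy":-20,"dz":0,"ax":0,"ay":0,"az":0.116}]' 85
python3 -m handwheel '[{"dx":0,"dy":0,"dz":0,"ax":0,"ay":0,"az":0},{"dx":0,"dy":0,"dz":0,"ax":0,"ay":0,"az":0}]'
python3 - <<'E'
from sl import *
from geo import f
print('lever tip',f(3.07,155,115,.058)(272,210))
cl(); b=snap('top','t2.png',(155,105,355,255),4)
E
```

```text
clock: 9.37
position: [0.5625, 0.1523, 0.0485]
tool_rot: [-0.0, 0.359, 0.933, 0.0]
force: [-0.1, -0.3, -3.4]
width: 0.0561
grip_force: 47.9
clock: 10.03
position: [0.5628, 0.1522, 0.2013]
tool_rot: [0.001, 0.36, 0.933, 0.001]
force: [0.4, 0.8, -0.1]
width: 0.0717
grip_force: 0.0
clock: 10.7
position: [0.5222, -0.0376, 0.1989]
tool_rot: [0.0, -0.098, 0.995, 0.0]
force: [0.8, -0.3, -0.8]
width: 0.0847
grip_force: 0.0
clock: 10.87
position: [0.5225, -0.0368, 0.1988]
tool_rot: [0.0, -0.095, 0.996, 0.0]
force: [-1.1, 1.7, -0.6]
width: 0.0849
grip_force: 0.0
lever tip [0.49126994 0.00332711 0.058     ]
t 10.87 pos [ 0.5225 -0.0368  0.1988] closing yaw 1.76 tilt [0.0005 0.0002] w 0.0849 gf 0.0 F [-1.1  1.7 -0.6] j [-0.45  0.13  0.47  1.8  -0.06  1.23  1.8 ]
```

View pics/t2.png

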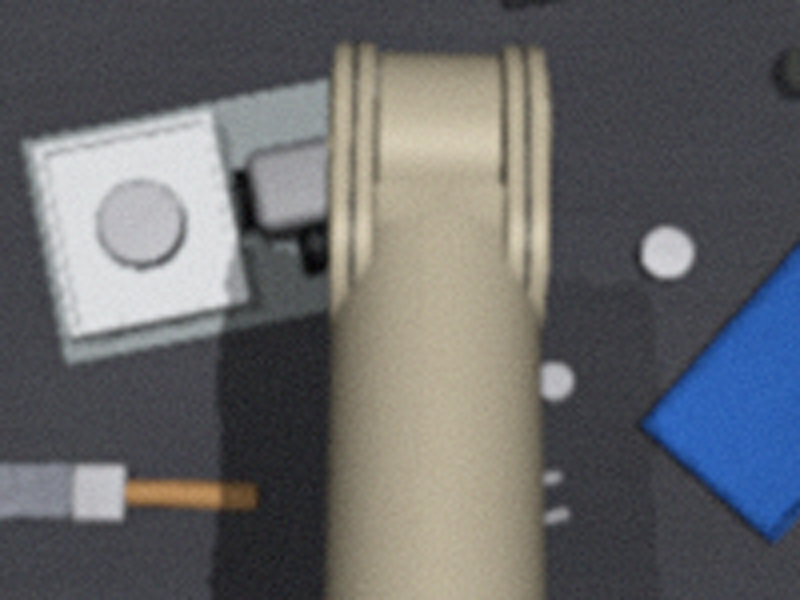

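```bash
python3 - <<'E'
from sl import *
from geo import f
b=cv2.imread('pics/raw_t2.png'); print('slice by eye',f(4,155,105,.062)(140,221.5), f(4,155,105,.04)(140,221.5))
# fit: dot pixel and the expected pixel of slice top centre
print(proj('top',[.560,.155,.062]), 155+140.5/4-.5,105+222/4-.5)
g=cv2.cvtColor(b,cv2.COLOR_BGR2GRAY)
c=cv2.resize(g[140:180,168:212],None,fx=8,fy=8,interpolation=cv2.INTER_CUBIC)
h=cv2.HoughCircles(cv2.GaussianBlur(c,(0,0),4),cv2.HOUGH_GRADIENT,2,200,param1=60,param2=20,minRadius=65,maxRadius=100)
for x,y,r in h[0]:
    u,v=168+(x+.5)/8-.5,140+(y+.5)/8-.5; print(u,v,r/8,at('top',u,v,.062))
# dot from initial picture: circle hough
g=cv2.imread('pics/raw_top0.png',0)
c=cv2.resize(g[140:182,168:212],None,fx=8,fy=8,interpolation=cv2.INTER_CUBIC)
h=cv2.HoughCircles(cv2.GaussianBlur(c,(0,0),3),cv2.HOUGH_GRADIENT,2,200,param1=30,param2=15,minRadius=80,maxRadius=105)
for x,y,r in h[0]:
    u,v=168+(x+.5)/8-.5,140+(y+.5)/8-.5; print('mark',u,v,r/8,at('top',u,v,.04))
E
```

```text
slice by eye [0.55982962 0.15432911 0.062     ] [0.56292277 0.15675237 0.04      ]
[189.38728878 159.94491474] 189.625 160.0
189.6875 160.1875 11.85 [0.55929001 0.15416015 0.062     ]
mark 198.4375 147.1875 11.55 [0.59973041 0.13077813 0.04      ]
mark 179.9375 171.6875 11.6 [0.52955716 0.18507382 0.04      ]
```

The slice sits within 1 mm of the mark: centre at t2 (140,222), against a mark position of (0.560, 0.155). Now the trigger.

```bash
python3 -m handwheel '[{"dx":0,"dy":2,"dz":-30,"ax":0,"ay":0,"az":0},{"dx":0,"dy":0,"dz":-30,"ax":0,"ay":0,"az":0},{"dx":0,"dy":0,"dz":-30,"ax":0,"ay":0,"az":0},{"dx":0,"dy":0,"dz":-15,"ax":0,"ay":0,"az":0},{"dx":0,"dy":0,"dz":-15,"ax":0,"ay":0,"az":0},{"dx":0,"dy":0,"dz":0,"ax":0,"ay":0,"az":0}]' 85 40
python3 -m handwheel '[{"dx":0,"dy":0,"dz":-10,"ax":0,"ay":0,"az":0},{"dx":0,"dy":0,"dz":-10,"ax":0,"ay":0,"az":0},{"dx":0,"dy":0,"dz":0,"ax":0,"ay":0,"az":0}]'
python3 - <<'E'
from h import *
cl(); snap('side','s2.png',(230,130,350,220),6.6)
E
```

```text
clock: 11.42
position: [0.5209, -0.0322, 0.0755]
tool_rot: [-0.002, -0.096, 0.995, 0.0]
force: [-0.5, 0.9, 0.2]
width: 0.0848
grip_force: 0.0
clock: 11.67
position: [0.5219, -0.0332, 0.0571]
tool_rot: [-0.001, -0.096, 0.995, 0.0]
force: [0.1, -0.4, 0.2]
width: 0.0846
grip_force: 0.0
t 11.67 pos [ 0.5219 -0.0332  0.0571] closing yaw 1.764 tilt [-0.0007  0.0001] w 0.0846 gf 0.0 F [ 0.1 -0.4  0.2] j [-0.42  0.3   0.45  1.94 -0.16  0.94  1.87]
```

View pics/s2.png

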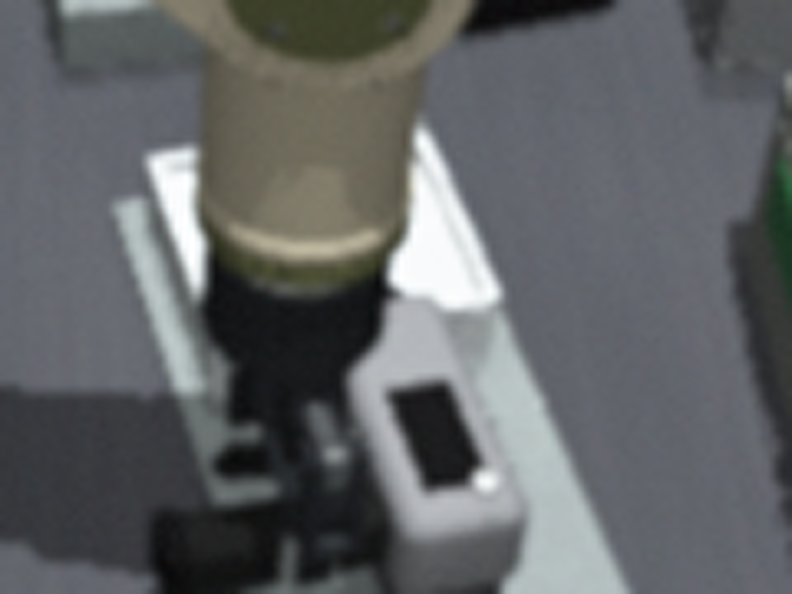

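The near finger (325,540) sits behind the grip, and the trigger lever (245,460) is between the fingers. Pin top is at (485,483). Going down the last bit and squeezing.

```bash
python3 -m handwheel '[{"dx":0,"dy":0,"dz":-10,"ax":0,"ay":0,"az":0},{"dx":0,"dy":0,"dz":-10,"ax":0,"ay":0,"az":0},{"dx":0,"dy":0,"dz":0,"ax":0,"ay":0,"az":0}]'
python3 -m handwheel '[{"dx":0,"dy":0,"dz":0,"ax":0,"ay":0,"az":0},{"dx":0,"dy":0,"dz":0,"ax":0,"ay":0,"az":0},{"dx":0,"dy":0,"dz":0,"ax":0,"ay":0,"az":0},{"dx":0,"dy":0,"dz":0,"ax":0,"ay":0,"az":0},{"dx":0,"dy":0,"dz":0,"ax":0,"ay":0,"az":0},{"dx":0,"dy":0,"dz":0,"ax":0,"ay":0,"az":0}]' 42 40
python3 - <<'E'
from h import *
cl(); b=snap('side','s3.png'); a=cv2.imread('pics/raw_s2.png'); 
cv2.imwrite('pics/c5.png',cv2.resize(np.hstack([a[150:220,250:320],b[150:220,250:320,::-1]]),None,fx=5.6,fy=5.6,interpolation=cv2.INTER_CUBIC))
o=np.array([.5889,.0059]);R=np.array([[.982,-.1889],[.1889,.982]])
for z in(.088,.103): print(proj('side',[*(o+R@[.012,-.052]),z]))
E
```

```text
clock: 11.97
position: [0.5214, -0.0336, 0.0365]
tool_rot: [-0.001, -0.096, 0.995, 0.0]
force: [-0.6, 0.1, 0.2]
width: 0.085
grip_force: 0.0
clock: 12.47
position: [0.5231, -0.036, 0.0398]
tool_rot: [0.001, -0.096, 0.995, -0.001]
force: [-4.0, -7.0, 12.4]
width: 0.0482
grip_force: 43.7
t 12.47 pos [ 0.5231 -0.036   0.0398] closing yaw 1.763 tilt [ 0.0007 -0.001 ] w 0.0482 gf 43.7 F [-4.  -7.  12.4] j [-0.41  0.33  0.44  1.95 -0.17  0.9   1.89]
[303.31648097 202.32243767]
[303.90648999 198.89670201]
```

View pics/c5.png

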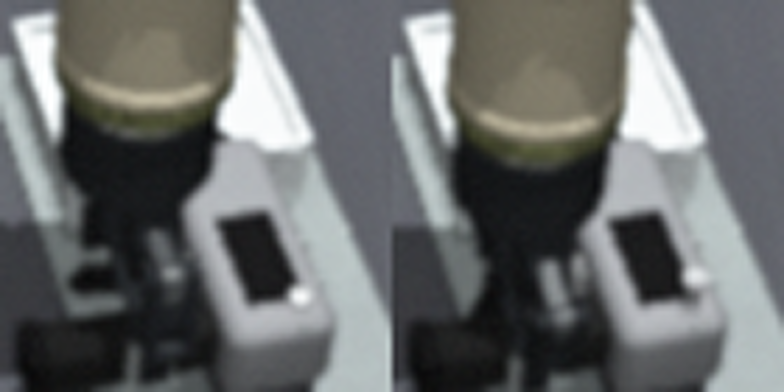

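The pin rose by the full 15 mm (crop rows 297 to 277, about 3.5 px) and the width is 48 mm, so the trigger is home. Holding two seconds, then releasing.

```bash
Z='x'; python3 -m handwheel '[{"dx":0,"dy":0,"dz":0,"ax":0,"ay":0,"az":0},{"dx":0,"dy":0,"dz":0,"ax":0,"ay":0,"az":0},{"dx":0,"dy":0,"dz":0,"ax":0,"ay":0,"az":0},{"dx":0,"dy":0,"dz":0,"ax":0,"ay":0,"az":0},{"dx":0,"dy":0,"dz":0,"ax":0,"ay":0,"az":0},{"dx":0,"dy":0,"dz":0,"ax":0,"ay":0,"az":0},{"dx":0,"dy":0,"dz":0,"ax":0,"ay":0,"az":0},{"dx":0,"dy":0,"dz":0,"ax":0,"ay":0,"az":0}]'
python3 -m handwheel '[{"dx":0,"dy":0,"dz":0,"ax":0,"ay":0,"az":0},{"dx":0,"dy":0,"dz":0,"ax":0,"ay":0,"az":0},{"dx":0,"dy":0,"dz":0,"ax":0,"ay":0,"az":0},{"dx":0,"dy":0,"dz":0,"ax":0,"ay":0,"az":0},{"dx":0,"dy":0,"dz":0,"ax":0,"ay":0,"az":0},{"dx":0,"dy":0,"dz":0,"ax":0,"ay":0,"az":0},{"dx":0,"dy":0,"dz":0,"ax":0,"ay":0,"az":0},{"dx":0,"dy":0,"dz":0,"ax":0,"ay":0,"az":0}]'
python3 -m handwheel '[{"dx":0,"dy":0,"dz":0,"ax":0,"ay":0,"az":0},{"dx":0,"dy":0,"dz":0,"ax":0,"ay":0,"az":0},{"dx":0,"dy":0,"dz":0,"ax":0,"ay":0,"az":0},{"dx":0,"dy":0,"dz":0,"ax":0,"ay":0,"az":0},{"dx":0,"dy":0,"dz":0,"ax":0,"ay":0,"az":0},{"dx":0,"dy":0,"dz":0,"ax":0,"ay":0,"az":0}]'
python3 -m handwheel '[{"dx":0,"dy":0,"dz":0,"ax":0,"ay":0,"az":0},{"dx":0,"dy":0,"dz":0,"ax":0,"ay":0,"az":0},{"dx":0,"dy":0,"dz":0,"ax":0,"ay":0,"az":0},{"dx":0,"dy":0,"dz":0,"ax":0,"ay":0,"az":0},{"dx":0,"dy":0,"dz":0,"ax":0,"ay":0,"az":0},{"dx":0,"dy":0,"dz":0,"ax":0,"ay":0,"az":0},{"dx":0,"dy":0,"dz":0,"ax":0,"ay":0,"az":0},{"dx":0,"dy":0,"dz":0,"ax":0,"ay":0,"az":0}]' 85
python3 -m handwheel '[{"dx":0,"dy":0,"dz":20,"ax":0,"ay":0,"az":0},{"dx":0,"dy":0,"dz":35,"ax":0,"ay":0,"az":0},{"dx":0,"dy":0,"dz":35,"ax":0,"ay":0,"az":0},{"dx":0,"dy":0,"dz":35,"ax":0,"ay":0,"az":0},{"dx":0,"dy":0,"dz":35,"ax":0,"ay":0,"az":0}]'
python3 - <<'E'
from h import *
cl(); b=snap('side','s4.png'); a=cv2.imread('pics/raw_s2.png').astype(int)
p=b[194:207,296:310,::-1].mean(2).astype(int); print(p)
t=snap('top','t3.png'); d=cv2.absdiff(t[130:190,160:200,::-1].astype(int),cv2.imread('pics/raw_t2.png')[130:190,160:200].astype(int)); print('stage diff',d.mean(),d.max())
E
```

```text
clock: 13.18
position: [0.5231, -0.0359, 0.0398]
tool_rot: [0.001, -0.096, 0.995, -0.001]
force: [-4.4, -7.8, 12.0]
width: 0.0483
grip_force: 43.7
clock: 13.85
position: [0.5231, -0.036, 0.0398]
tool_rot: [0.001, -0.096, 0.995, -0.001]
force: [-5.7, -6.8, 13.1]
width: 0.0484
grip_force: 43.7
clock: 14.35
position: [0.5231, -0.036, 0.0398]
tool_rot: [0.001, -0.096, 0.995, -0.001]
force: [-4.5, -7.1, 12.0]
width: 0.0479
grip_force: 43.7
clock: 15.02
position: [0.5225, -0.0338, 0.0383]
tool_rot: [-0.0, -0.096, 0.995, 0.0]
force: [-0.2, 0.7, -0.2]
width: 0.085
grip_force: 0.0
clock: 15.43
position: [0.5221, -0.034, 0.2001]
tool_rot: [0.0, -0.096, 0.995, -0.0]
force: [0.1, 0.9, 0.1]
width: 0.0851
grip_force: 0.0
t 15.43 pos [ 0.5221 -0.034   0.2001] closing yaw 1.763 tilt [ 0. -0.] w 0.0851 gf 0.0 F [0.1 0.9 0.1] j [-0.46  0.13  0.48  1.8  -0.06  1.24  1.8 ]
[[ 28  29  28  37  90 154 178 171 163 180 192 196 195 195]
 [ 28  31  29  29  61 128 170 175 169 181 191 194 194 196]
 [ 29  31  28  27  40  95 158 179 172 177 188 193 194 194]
 [ 28  29  28  28  30  68 137 173 175 170 181 192 193 195]
 [ 30  27  31  28  26  46 108 164 178 171 178 187 193 194]
 [ 28  30  30  28  26  31  79 149 179 177 180 186 191 194]
 [ 31  30  28  29  26  41  86 145 178 181 176 172 185 194]
 [ 28  28  30  25  36  87 164 198 204 194 174 167 181 192]
 [ 26  26  27  33  56 132 221 241 235 210 181 168 181 190]
 [ 62  70  75  85 101 150 219 241 235 203 180 172 174 186]
 [136 147 151 155 161 167 186 205 198 183 180 174 170 179]
 [180 185 186 185 186 185 176 175 176 177 183 180 167 169]
 [191 191 191 190 189 187 183 182 183 182 182 176 165 160]]
stage diff 2.6969444444444446 15
```

Released: the pin is back down and the slice is undisturbed. Taking slice58 to the tray.

```bash
python3 -m handwheel '[{"dx":5,"dy":24,"dz":0,"ax":0,"ay":0,"az":-0.116},{"dx":5,"dy":24,"dz":0,"ax":0,"ay":0,"az":-0.116},{"dx":5,"dy":24,"dz":0,"ax":0,"ay":0,"az":-0.116},{"dx":5,"dy":24,"dz":0,"ax":0,"ay":0,"az":-0.116},{"dx":5,"dy":24,"dz":0,"ax":0,"ay":0,"az":-0.116},{"dx":5,"dy":24,"dz":0,"ax":0,"ay":0,"az":-0.116},{"dx":4,"dy":24,"dz":0,"ax":0,"ay":0,"az":-0.116},{"dx":4,"dy":21,"dz":0,"ax":0,"ay":0,"az":-0.116}]'
python3 -m handwheel '[{"dx":0,"dy":0,"dz":0,"ax":0,"ay":0,"az":0},{"dx":0,"dy":0,"dz":-35,"ax":0,"ay":0,"az":0},{"dx":0,"dy":0,"dz":-35,"ax":0,"ay":0,"az":0},{"dx":0,"dy":0,"dz":-35,"ax":0,"ay":0,"az":0},{"dx":0,"dy":0,"dz":-30,"ax":0,"ay":0,"az":0},{"dx":0,"dy":0,"dz":-15,"ax":0,"ay":0,"az":0},{"dx":0,"dy":0,"dz":0,"ax":0,"ay":0,"az":0},{"dx":0,"dy":0,"dz":0,"ax":0,"ay":0,"az":0}]'
python3 -m handwheel '[{"dx":0,"dy":0,"dz":0,"ax":0,"ay":0,"az":0},{"dx":0,"dy":0,"dz":0,"ax":0,"ay":0,"az":0},{"dx":0,"dy":0,"dz":0,"ax":0,"ay":0,"az":0},{"dx":0,"dy":0,"dz":0,"ax":0,"ay":0,"az":0},{"dx":0,"dy":0,"dz":0,"ax":0,"ay":0,"az":0},{"dx":0,"dy":0,"dz":0,"ax":0,"ay":0,"az":0}]' 50 40
python3 -m handwheel '[{"dx":0,"dy":0,"dz":15,"ax":0,"ay":0,"az":0},{"dx":0,"dy":0,"dz":35,"ax":0,"ay":0,"az":0},{"dx":0,"dy":0,"dz":35,"ax":0,"ay":0,"az":0},{"dx":0,"dy":0,"dz":35,"ax":0,"ay":0,"az":0},{"dx":0,"dy":0,"dz":30,"ax":0,"ay":0,"az":0},{"dx":0,"dy":0,"dz":0,"ax":0,"ay":0,"az":0}]'
python3 -m handwheel '[{"dx":-3,"dy":-34,"dz":0,"ax":0,"ay":0,"az":0},{"dx":-3,"dy":-34,"dz":0,"ax":0,"ay":0,"az":0},{"dx":-3,"dy":-34,"dz":0,"ax":0,"ay":0,"az":0},{"dx":-3,"dy":-34,"dz":0,"ax":0,"ay":0,"az":0},{"dx":-3,"dy":-34,"dz":0,"ax":0,"ay":0,"az":0},{"dx":-3,"dy":-34,"dz":0,"ax":0,"ay":0,"az":0},{"dx":-3,"dy":-34,"dz":0,"ax":0,"ay":0,"az":0},{"dx":-3,"dy":-34,"dz":0,"ax":0,"ay":0,"az":0}]'
python3 -m handwheel '[{"dx":-3,"dy":-34,"dz":0,"ax":0,"ay":0,"az":0},{"dx":-3,"dy":-34,"dz":0,"ax":0,"ay":0,"az":0},{"dx":-3,"dy":-34,"dz":0,"ax":0,"ay":0,"az":0},{"dx":-3,"dy":-34,"dz":0,"ax":0,"ay":0,"az":0},{"dx":-3,"dy":-34,"dz":0,"ax":0,"ay":0,"az":0},{"dx":-3,"dy":-34,"dz":0,"ax":0,"ay":0,"az":0},{"dx":-3,"dy":-34,"dz":0,"ax":0,"ay":0,"az":0},{"dx":0,"dy":-34,"dz":0,"ax":0,"ay":0,"az":0}]'
python3 -m handwheel '[{"dx":0,"dy":0,"dz":0,"ax":0,"ay":0,"az":0},{"dx":0,"dy":0,"dz":0,"ax":0,"ay":0,"az":0}]'
python3 -c "from h import *;cl()"
```

```text
clock: 16.2
position: [0.5603, 0.157, 0.1978]
tool_rot: [-0.0, 0.362, 0.932, 0.0]
force: [-0.1, 1.5, -0.3]
width: 0.0851
grip_force: 0.0
clock: 16.87
position: [0.5601, 0.1547, 0.0479]
tool_rot: [-0.0, 0.359, 0.933, -0.001]
force: [-0.3, 0.5, 0.5]
width: 0.085
grip_force: 0.0
clock: 17.37
position: [0.5613, 0.1553, 0.0504]
tool_rot: [0.001, 0.359, 0.933, 0.001]
force: [-4.1, -2.1, 7.7]
width: 0.0555
grip_force: 40.6
clock: 17.87
position: [0.5634, 0.1559, 0.2057]
tool_rot: [0.004, 0.36, 0.933, 0.004]
force: [2.0, 1.0, -3.2]
width: 0.0562
grip_force: 44.5
clock: 18.53
position: [0.5357, -0.1182, 0.1983]
tool_rot: [0.0, 0.359, 0.933, 0.0]
force: [1.2, -0.2, -3.7]
width: 0.0557
grip_force: 44.4
clock: 19.2
position: [0.5146, -0.3902, 0.1982]
tool_rot: [-0.0, 0.359, 0.933, 0.0]
force: [0.8, 0.1, -3.3]
width: 0.0559
grip_force: 44.4
clock: 19.37
position: [0.5138, -0.3911, 0.1977]
tool_rot: [-0.0, 0.361, 0.932, -0.001]
force: [1.1, 0.9, -3.9]
width: 0.0558
grip_force: 44.5
t 19.37 pos [ 0.5138 -0.3911  0.1977] closing yaw 0.832 tilt [-0.0005 -0.0005] w 0.0558 gf 44.5 F [ 1.1  0.9 -3.9] j [ 0.06  0.46  0.71  1.48 -0.31  1.31  1.63]
```

```bash
python3 -m handwheel '[{"dx":1,"dy":1,"dz":-35,"ax":0,"ay":0,"az":0},{"dx":0,"dy":0,"dz":-35,"ax":0,"ay":0,"az":0},{"dx":0,"dy":0,"dz":-35,"ax":0,"ay":0,"az":0},{"dx":0,"dy":0,"dz":-35,"ax":0,"ay":0,"az":0},{"dx":0,"dy":0,"dz":-25,"ax":0,"ay":0,"az":0},{"dx":0,"dy":0,"dz":-10,"ax":0,"ay":0,"az":0},{"dx":0,"dy":0,"dz":-6,"ax":0,"ay":0,"az":0},{"dx":0,"dy":0,"dz":0,"ax":0,"ay":0,"az":0}]'
python3 -m handwheel '[{"dx":0,"dy":0,"dz":0,"ax":0,"ay":0,"az":0},{"dx":0,"dy":0,"dz":0,"ax":0,"ay":0,"az":0}]'
python3 -m handwheel '[{"dx":0,"dy":0,"dz":0,"ax":0,"ay":0,"az":0},{"dx":0,"dy":0,"dz":0,"ax":0,"ay":0,"az":0},{"dx":0,"dy":0,"dz":0,"ax":0,"ay":0,"az":0},{"dx":0,"dy":0,"dz":15,"ax":0,"ay":0,"az":0},{"dx":0,"dy":0,"dz":35,"ax":0,"ay":0,"az":0},{"dx":0,"dy":0,"dz":35,"ax":0,"ay":0,"az":0},{"dx":0,"dy":0,"dz":35,"ax":0,"ay":0,"az":0},{"dx":0,"dy":0,"dz":35,"ax":0,"ay":0,"az":0}]' 72
python3 -m handwheel '[{"dx":0,"dy":0,"dz":0,"ax":0,"ay":0,"az":0},{"dx":0,"dy":0,"dz":0,"ax":0,"ay":0,"az":0}]' 60
sed -i 's/>110/>100/' sl.py
python3 - <<'E'
from sl import *
cl(); b=snap('top','t4.png',(255,105,435,240),4.4); slices(b[:,:,::-1])
E
```

```text
clock: 20.03
position: [0.5169, -0.3869, 0.0173]
tool_rot: [-0.0, 0.359, 0.933, 0.0]
force: [1.1, -0.5, -3.0]
width: 0.0557
grip_force: 44.5
clock: 20.2
position: [0.5175, -0.3883, 0.0193]
tool_rot: [0.001, 0.359, 0.933, -0.0]
force: [1.2, -1.0, -3.2]
width: 0.0559
grip_force: 44.5
clock: 20.87
position: [0.5161, -0.388, 0.1756]
tool_rot: [0.001, 0.36, 0.933, -0.0]
force: [0.2, -0.6, 0.1]
width: 0.0718
grip_force: 0.0
clock: 21.03
position: [0.5173, -0.3888, 0.176]
tool_rot: [0.003, 0.36, 0.933, -0.0]
force: [-0.3, -0.3, -1.3]
width: 0.06
grip_force: 0.0
t 21.03 pos [ 0.5173 -0.3888  0.176 ] closing yaw 0.835 tilt [ 0.0027 -0.0002] w 0.06 gf 0.0 F [-0.3 -0.3 -1.3] j [ 0.06  0.48  0.71  1.51 -0.32  1.27  1.64]
blob [361.6 117.9] 89 [ 0.6802 -0.3498  0.022 ]
blob [321.5 167.7] 151 [ 0.5351 -0.2271  0.022 ]
blob [378.6 171.1] 220 [ 0.5214 -0.394   0.022 ]
blob [293.2 199.7] 87 [ 0.4429 -0.1415  0.022 ]
```

View pics/t4.png

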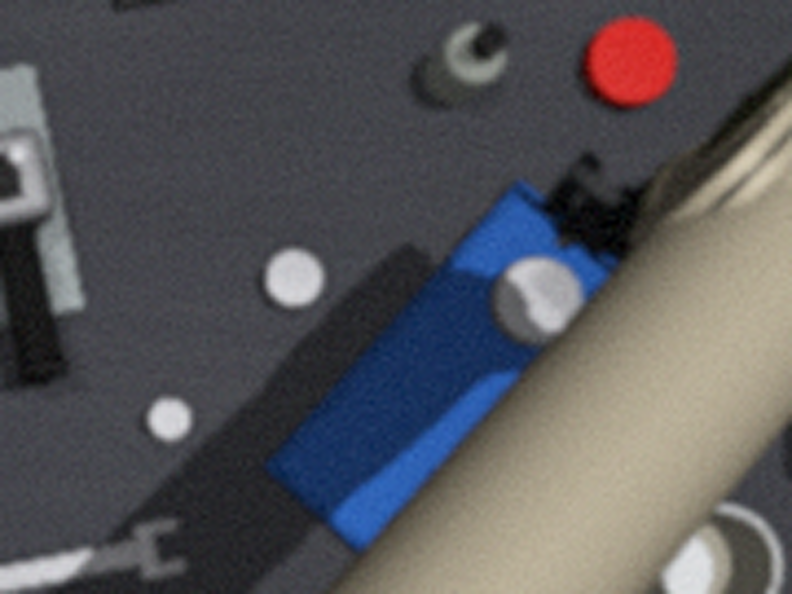

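slice58 lies flat in the tray at (540,300). slice38 is at (294,277) and slice28 at (169,418), both unmoved. Taking slice38.

```bash
python3 -m handwheel '[{"dx":4,"dy":32,"dz":0,"ax":0,"ay":0,"az":0},{"dx":4,"dy":32,"dz":0,"ax":0,"ay":0,"az":0},{"dx":4,"dy":32,"dz":0,"ax":0,"ay":0,"az":0},{"dx":3,"dy":33,"dz":0,"ax":0,"ay":0,"az":0},{"dx":3,"dy":33,"dz":0,"ax":0,"ay":0,"az":0},{"dx":0,"dy":0,"dz":0,"ax":0,"ay":0,"az":0},{"dx":0,"dy":0,"dz":-35,"ax":0,"ay":0,"az":0},{"dx":0,"dy":0,"dz":-35,"ax":0,"ay":0,"az":0}]'
python3 -m handwheel '[{"dx":0,"dy":0,"dz":-35,"ax":0,"ay":0,"az":0},{"dx":0,"dy":0,"dz":-35,"ax":0,"ay":0,"az":0},{"dx":0,"dy":0,"dz":-19,"ax":0,"ay":0,"az":0},{"dx":0,"dy":0,"dz":-10,"ax":0,"ay":0,"az":0},{"dx":0,"dy":0,"dz":0,"ax":0,"ay":0,"az":0},{"dx":0,"dy":0,"dz":0,"ax":0,"ay":0,"az":0}]'
python3 -c "from h import *;cl()"
python3 -m handwheel '[{"dx":0,"dy":0,"dz":0,"ax":0,"ay":0,"az":0},{"dx":0,"dy":0,"dz":0,"ax":0,"ay":0,"az":0},{"dx":0,"dy":0,"dz":0,"ax":0,"ay":0,"az":0},{"dx":0,"dy":0,"dz":0,"ax":0,"ay":0,"az":0},{"dx":0,"dy":0,"dz":0,"ax":0,"ay":0,"az":0},{"dx":0,"dy":0,"dz":0,"ax":0,"ay":0,"az":0}]' 30 40
python3 -m handwheel '[{"dx":0,"dy":0,"dz":15,"ax":0,"ay":0,"az":0},{"dx":0,"dy":0,"dz":35,"ax":0,"ay":0,"az":0},{"dx":0,"dy":0,"dz":35,"ax":0,"ay":0,"az":0},{"dx":0,"dy":0,"dz":35,"ax":0,"ay":0,"az":0},{"dx":0,"dy":0,"dz":35,"ax":0,"ay":0,"az":0},{"dx":0,"dy":0,"dz":0,"ax":0,"ay":0,"az":0},{"dx":0,"dy":0,"dz":0,"ax":0,"ay":0,"az":0}]'
python3 -c "from h import *;cl()"
```

```text
clock: 21.75
position: [0.5355, -0.225, 0.1024]
tool_rot: [0.001, 0.359, 0.934, 0.001]
force: [1.7, 0.3, -1.9]
width: 0.0603
grip_force: 0.0
clock: 22.25
position: [0.5344, -0.226, 0.0036]
tool_rot: [-0.0, 0.36, 0.933, -0.0]
force: [-0.4, -1.0, 0.2]
width: 0.0603
grip_force: 0.0
t 22.25 pos [ 0.5344 -0.226   0.0036] closing yaw 0.835 tilt [-0.0002 -0.0001] w 0.0603 gf 0.0 F [-0.4 -1.   0.2] j [-0.16  0.53  0.6   1.82 -0.37  0.9   1.44]
clock: 22.75
position: [0.5355, -0.2261, 0.0052]
tool_rot: [0.001, 0.359, 0.933, 0.0]
force: [-2.0, 0.5, 5.4]
width: 0.0366
grip_force: 39.5
clock: 23.33
position: [0.5357, -0.2261, 0.161]
tool_rot: [0.002, 0.359, 0.933, 0.001]
force: [-0.0, -0.0, -2.7]
width: 0.0364
grip_force: 40.9
t 23.33 pos [ 0.5357 -0.2261  0.161 ] closing yaw 0.836 tilt [0.0025 0.0008] w 0.0364 gf 40.9 F [-0.  -0.  -2.7] j [-0.25  0.33  0.69  1.71 -0.23  1.18  1.34]
```

```bash
python3 -m handwheel '[{"dx":2,"dy":32,"dz":0,"ax":0,"ay":0,"az":0},{"dx":2,"dy":32,"dz":0,"ax":0,"ay":0,"az":0},{"dx":2,"dy":32,"dz":0,"ax":0,"ay":0,"az":0},{"dx":2,"dy":32,"dz":0,"ax":0,"ay":0,"az":0},{"dx":2,"dy":32,"dz":0,"ax":0,"ay":0,"az":0},{"dx":2,"dy":32,"dz":0,"ax":0,"ay":0,"az":0},{"dx":2,"dy":32,"dz":0,"ax":0,"ay":0,"az":0},{"dx":2,"dy":32,"dz":0,"ax":0,"ay":0,"az":0}]'
python3 -m handwheel '[{"dx":2,"dy":31,"dz":0,"ax":0,"ay":0,"az":0},{"dx":2,"dy":31,"dz":0,"ax":0,"ay":0,"az":0},{"dx":2,"dy":31,"dz":0,"ax":0,"ay":0,"az":0},{"dx":2,"dy":32,"dz":0,"ax":0,"ay":0,"az":0},{"dx":0,"dy":0,"dz":0,"ax":0,"ay":0,"az":0},{"dx":0,"dy":0,"dz":-35,"ax":0,"ay":0,"az":0},{"dx":0,"dy":0,"dz":-35,"ax":0,"ay":0,"az":0},{"dx":0,"dy":0,"dz":-25,"ax":0,"ay":0,"az":0}]'
python3 -m handwheel '[{"dx":0,"dy":0,"dz":0,"ax":0,"ay":0,"az":0},{"dx":0,"dy":0,"dz":0,"ax":0,"ay":0,"az":0},{"dx":0,"dy":0,"dz":0,"ax":0,"ay":0,"az":0}]'
python3 -c "from h import *;cl()"
```

```text
clock: 24.0
position: [0.5494, 0.0319, 0.1571]
tool_rot: [-0.001, 0.359, 0.933, -0.0]
force: [0.4, -1.2, -3.0]
width: 0.0364
grip_force: 40.8
clock: 24.67
position: [0.5565, 0.1548, 0.0597]
tool_rot: [-0.001, 0.359, 0.933, -0.001]
force: [-1.8, -0.1, -2.1]
width: 0.0362
grip_force: 40.9
clock: 24.92
position: [0.5591, 0.1552, 0.0645]
tool_rot: [0.0, 0.36, 0.933, 0.0]
force: [1.0, -0.5, -1.7]
width: 0.0364
grip_force: 40.8
t 24.92 pos [0.5591 0.1552 0.0645] closing yaw 0.835 tilt [0.0004 0.0004] w 0.0364 gf 40.8 F [ 1.  -0.5 -1.7] j [-0.74  0.41  0.48  1.79 -0.22  1.    0.66]
```

```bash
python3 -m handwheel '[{"dx":1,"dy":0,"dz":-12,"ax":0,"ay":0,"az":0},{"dx":0,"dy":0,"dz":-7,"ax":0,"ay":0,"az":0},{"dx":0,"dy":0,"dz":0,"ax":0,"ay":0,"az":0},{"dx":0,"dy":0,"dz":0,"ax":0,"ay":0,"az":0},{"dx":0,"dy":0,"dz":0,"ax":0,"ay":0,"az":0}]'
python3 -m handwheel '[{"dx":0,"dy":0,"dz":0,"ax":0,"ay":0,"az":0},{"dx":0,"dy":0,"dz":0,"ax":0,"ay":0,"az":0},{"dx":0,"dy":0,"dz":0,"ax":0,"ay":0,"az":0},{"dx":0,"dy":0,"dz":15,"ax":0,"ay":0,"az":0},{"dx":0,"dy":0,"dz":35,"ax":0,"ay":0,"az":0},{"dx":0,"dy":0,"dz":35,"ax":0,"ay":0,"az":0},{"dx":0,"dy":0,"dz":35,"ax":0,"ay":0,"az":0},{"dx":0,"dy":0,"dz":34,"ax":0,"ay":0,"az":0}]' 52
python3 -m handwheel '[{"dx":-5,"dy":-24,"dz":0,"ax":0,"ay":0,"az":0.116},{"dx":-5,"dy":-24,"dz":0,"ax":0,"ay":0,"az":0.116},{"dx":-5,"dy":-24,"dz":0,"ax":0,"ay":0,"az":0.116},{"dx":-5,"dy":-24,"dz":0,"ax":0,"ay":0,"az":0.116},{"dx":-5,"dy":-24,"dz":0,"ax":0,"ay":0,"az":0.116},{"dx":-5,"dy":-24,"dz":0,"ax":0,"ay":0,"az":0.116},{"dx":-4,"dy":-24,"dz":0,"ax":0,"ay":0,"az":0.116},{"dx":-4,"dy":-21,"dz":0,"ax":0,"ay":0,"az":0.116}]' 85
python3 -m handwheel '[{"dx":0,"dy":0,"dz":0,"ax":0,"ay":0,"az":0},{"dx":0,"dy":0,"dz":0,"ax":0,"ay":0,"az":0}]'
cat > chk.py <<'E'
from sl import *
import sys
cl(); b=snap('top',sys.argv[1]+'.png')[:,:,::-1]; r=float(sys.argv[2])
# slice on the white stage: darker disc near mark
g=b[140:182,168:212].astype(np.uint8); G=cv2.cvtColor(g,cv2.COLOR_BGR2GRAY)
c=cv2.resize(G,None,fx=8,fy=8,interpolation=cv2.INTER_CUBIC)
px=r/1.39*488.5*8
h=cv2.HoughCircles(cv2.GaussianBlur(c,(0,0),4),cv2.HOUGH_GRADIENT,2,300,param1=40,param2=12,minRadius=int(px*.85),maxRadius=int(px*1.15))
for x,y,q in h[0][:2]:
    u,v=168+(x+.5)/8-.5,140+(y+.5)/8-.5; print('slice on stage',(round(x),round(y)),q/8,at('top',u,v,.062).round(4))
cv2.imwrite('pics/'+sys.argv[1]+'c.png',c)
E
python3 chk.py t5 .019
```

```text
clock: 25.33
position: [0.5595, 0.1553, 0.0444]
tool_rot: [0.0, 0.359, 0.933, 0.0]
force: [0.1, 1.2, -2.2]
width: 0.0364
grip_force: 42.5
clock: 26.0
position: [0.5594, 0.1551, 0.2004]
tool_rot: [0.0, 0.36, 0.933, 0.0]
force: [1.0, 0.3, 0.0]
width: 0.0521
grip_force: 0.0
clock: 26.67
position: [0.5211, -0.0354, 0.1987]
tool_rot: [0.0, -0.099, 0.995, 0.0]
force: [0.8, -0.2, 1.1]
width: 0.0848
grip_force: 0.0
clock: 26.83
position: [0.5214, -0.0349, 0.1987]
tool_rot: [0.0, -0.095, 0.996, 0.0]
force: [0.9, 0.9, 0.7]
width: 0.0849
grip_force: 0.0
t 26.83 pos [ 0.5214 -0.0349  0.1987] closing yaw 1.76 tilt [0.0003 0.0002] w 0.0849 gf 0.0 F [0.9 0.9 0.7] j [-0.51  0.13  0.54  1.8  -0.07  1.23  1.8 ]
slice on stage (179, 171) 7.15 [0.5571 0.1535 0.062 ]
```

View pics/t5c.png

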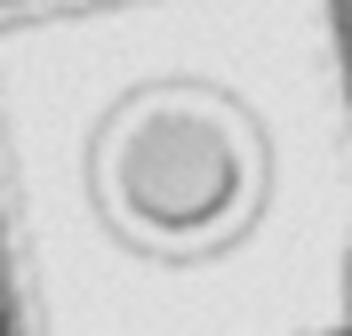

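Disc top is centred at (177,164), where a slice centred on the mark should appear at (175,163), so it's within 1 mm. Second squeeze.

```bash
cat > pin.py <<'E'
from h import *
import sys
cl(); b=camera('side').astype(float); w=np.clip(b[192:208,298:311].mean(2)-205,0,None); i,j=np.indices(w.shape)
print('pin row',192+(w*i).sum()/w.sum(),'(released 202.6, home ~199)')
E
python3 -m handwheel '[{"dx":0,"dy":1,"dz":-30,"ax":0,"ay":0,"az":0},{"dx":0,"dy":0,"dz":-30,"ax":0,"ay":0,"az":0},{"dx":0,"dy":0,"dz":-30,"ax":0,"ay":0,"az":0},{"dx":0,"dy":0,"dz":-25,"ax":0,"ay":0,"az":0},{"dx":0,"dy":0,"dz":-15,"ax":0,"ay":0,"az":0},{"dx":0,"dy":0,"dz":-15,"ax":0,"ay":0,"az":0},{"dx":0,"dy":0,"dz":-15,"ax":0,"ay":0,"az":0},{"dx":0,"dy":0,"dz":0,"ax":0,"ay":0,"az":0}]'
python3 -m handwheel '[{"dx":0,"dy":0,"dz":0,"ax":0,"ay":0,"az":0},{"dx":0,"dy":0,"dz":0,"ax":0,"ay":0,"az":0}]'
python3 -m handwheel '[{"dx":0,"dy":0,"dz":0,"ax":0,"ay":0,"az":0},{"dx":0,"dy":0,"dz":0,"ax":0,"ay":0,"az":0},{"dx":0,"dy":0,"dz":0,"ax":0,"ay":0,"az":0},{"dx":0,"dy":0,"dz":0,"ax":0,"ay":0,"az":0},{"dx":0,"dy":0,"dz":0,"ax":0,"ay":0,"az":0},{"dx":0,"dy":0,"dz":0,"ax":0,"ay":0,"az":0}]' 42 40
python3 pin.py
```

```text
clock: 27.55
position: [0.5198, -0.0313, 0.0357]
tool_rot: [-0.002, -0.096, 0.995, 0.0]
force: [-1.4, 0.9, 0.2]
width: 0.085
grip_force: 0.0
clock: 27.72
position: [0.5221, -0.0321, 0.0391]
tool_rot: [0.0, -0.096, 0.995, 0.0]
force: [1.0, -0.6, 0.8]
width: 0.0847
grip_force: 0.0
clock: 28.22
position: [0.5229, -0.036, 0.0405]
tool_rot: [0.002, -0.095, 0.995, -0.002]
force: [-3.8, -10.9, 16.5]
width: 0.0483
grip_force: 42.1
t 28.22 pos [ 0.5229 -0.036   0.0405] closing yaw 1.762 tilt [ 0.0016 -0.0015] w 0.0483 gf 42.1 F [ -3.8 -10.9  16.5] j [-0.46  0.33  0.51  1.95 -0.2   0.9   1.91]
pin row 198.79028132992326 (released 202.6, home ~199)
```

```bash
python3 -m handwheel '[{"dx":0,"dy":0,"dz":0,"ax":0,"ay":0,"az":0},{"dx":0,"dy":0,"dz":0,"ax":0,"ay":0,"az":0},{"dx":0,"dy":0,"dz":0,"ax":0,"ay":0,"az":0},{"dx":0,"dy":0,"dz":0,"ax":0,"ay":0,"az":0},{"dx":0,"dy":0,"dz":0,"ax":0,"ay":0,"az":0},{"dx":0,"dy":0,"dz":0,"ax":0,"ay":0,"az":0},{"dx":0,"dy":0,"dz":0,"ax":0,"ay":0,"az":0},{"dx":0,"dy":0,"dz":0,"ax":0,"ay":0,"az":0}]' >/dev/null
python3 -m handwheel '[{"dx":0,"dy":0,"dz":0,"ax":0,"ay":0,"az":0},{"dx":0,"dy":0,"dz":0,"ax":0,"ay":0,"az":0},{"dx":0,"dy":0,"dz":0,"ax":0,"ay":0,"az":0},{"dx":0,"dy":0,"dz":0,"ax":0,"ay":0,"az":0},{"dx":0,"dy":0,"dz":0,"ax":0,"ay":0,"az":0},{"dx":0,"dy":0,"dz":0,"ax":0,"ay":0,"az":0},{"dx":0,"dy":0,"dz":0,"ax":0,"ay":0,"az":0},{"dx":0,"dy":0,"dz":0,"ax":0,"ay":0,"az":0}]' >/dev/null
python3 -m handwheel '[{"dx":0,"dy":0,"dz":0,"ax":0,"ay":0,"az":0},{"dx":0,"dy":0,"dz":0,"ax":0,"ay":0,"az":0},{"dx":0,"dy":0,"dz":0,"ax":0,"ay":0,"az":0},{"dx":0,"dy":0,"dz":0,"ax":0,"ay":0,"az":0},{"dx":0,"dy":0,"dz":0,"ax":0,"ay":0,"az":0},{"dx":0,"dy":0,"dz":0,"ax":0,"ay":0,"az":0}]'
python3 pin.py
python3 -m handwheel '[{"dx":0,"dy":0,"dz":0,"ax":0,"ay":0,"az":0},{"dx":0,"dy":0,"dz":0,"ax":0,"ay":0,"az":0},{"dx":0,"dy":0,"dz":0,"ax":0,"ay":0,"az":0},{"dx":0,"dy":0,"dz":0,"ax":0,"ay":0,"az":0},{"dx":0,"dy":0,"dz":0,"ax":0,"ay":0,"az":0},{"dx":0,"dy":0,"dz":0,"ax":0,"ay":0,"az":0},{"dx":0,"dy":0,"dz":0,"ax":0,"ay":0,"az":0},{"dx":0,"dy":0,"dz":0,"ax":0,"ay":0,"az":0}]' 85
python3 -m handwheel '[{"dx":0,"dy":0,"dz":20,"ax":0,"ay":0,"az":0},{"dx":0,"dy":0,"dz":35,"ax":0,"ay":0,"az":0},{"dx":0,"dy":0,"dz":35,"ax":0,"ay":0,"az":0},{"dx":0,"dy":0,"dz":35,"ax":0,"ay":0,"az":0},{"dx":0,"dy":0,"dz":35,"ax":0,"ay":0,"az":0},{"dx":0,"dy":0,"dz":0,"ax":0,"ay":0,"az":0}]'
python3 pin.py; python3 chk.py t6 .019
```

```text
clock: 30.1
position: [0.5229, -0.0359, 0.0405]
tool_rot: [0.002, -0.095, 0.995, -0.002]
force: [-3.7, -11.5, 15.7]
width: 0.048
grip_force: 42.1
t 30.1 pos [ 0.5229 -0.0359  0.0405] closing yaw 1.762 tilt [ 0.0016 -0.0015] w 0.048 gf 42.1 F [ -3.7 -11.5  15.7] j [-0.46  0.33  0.51  1.95 -0.2   0.9   1.91]
pin row 198.9449225473322 (released 202.6, home ~199)
clock: 30.82
position: [0.5215, -0.0327, 0.0383]
tool_rot: [-0.0, -0.096, 0.995, 0.0]
force: [-0.4, 0.5, -0.8]
width: 0.085
grip_force: 0.0
clock: 31.32
position: [0.5245, -0.033, 0.205]
tool_rot: [0.005, -0.096, 0.995, 0.0]
force: [1.3, -0.2, 0.5]
width: 0.0854
grip_force: 0.0
t 31.32 pos [ 0.5245 -0.033   0.205 ] closing yaw 1.763 tilt [0.0048 0.0004] w 0.0854 gf 0.0 F [ 1.3 -0.2  0.5] j [-0.53  0.12  0.55  1.79 -0.07  1.24  1.8 ]
pin row 202.4802371541502 (released 202.6, home ~199)
t 31.37 pos [ 0.5234 -0.0327  0.2019] closing yaw 1.763 tilt [0.0032 0.0004] w 0.0848 gf 0.0 F [-0.7  0.2 -0.6] j [-0.52  0.12  0.55  1.8  -0.07  1.23  1.8 ]
slice on stage (179, 169) 7.475 [0.5578 0.1535 0.062 ]
```

```bash
python3 -m handwheel '[{"dx":5,"dy":24,"dz":0,"ax":0,"ay":0,"az":-0.116},{"dx":5,"dy":24,"dz":0,"ax":0,"ay":0,"az":-0.116},{"dx":5,"dy":24,"dz":0,"ax":0,"ay":0,"az":-0.116},{"dx":5,"dy":24,"dz":0,"ax":0,"ay":0,"az":-0.116},{"dx":5,"dy":24,"dz":0,"ax":0,"ay":0,"az":-0.116},{"dx":5,"dy":24,"dz":0,"ax":0,"ay":0,"az":-0.116},{"dx":4,"dy":24,"dz":0,"ax":0,"ay":0,"az":-0.116},{"dx":4,"dy":20,"dz":0,"ax":0,"ay":0,"az":-0.116}]' 60
python3 -m handwheel '[{"dx":0,"dy":0,"dz":0,"ax":0,"ay":0,"az":0},{"dx":0,"dy":0,"dz":-35,"ax":0,"ay":0,"az":0},{"dx":0,"dy":0,"dz":-35,"ax":0,"ay":0,"az":0},{"dx":0,"dy":0,"dz":-35,"ax":0,"ay":0,"az":0},{"dx":0,"dy":0,"dz":-35,"ax":0,"ay":0,"az":0},{"dx":0,"dy":0,"dz":-14,"ax":0,"ay":0,"az":0},{"dx":0,"dy":0,"dz":0,"ax":0,"ay":0,"az":0},{"dx":0,"dy":0,"dz":0,"ax":0,"ay":0,"az":0}]'
python3 -m handwheel '[{"dx":0,"dy":0,"dz":0,"ax":0,"ay":0,"az":0},{"dx":0,"dy":0,"dz":0,"ax":0,"ay":0,"az":0},{"dx":0,"dy":0,"dz":0,"ax":0,"ay":0,"az":0},{"dx":0,"dy":0,"dz":0,"ax":0,"ay":0,"az":0},{"dx":0,"dy":0,"dz":0,"ax":0,"ay":0,"az":0},{"dx":0,"dy":0,"dz":0,"ax":0,"ay":0,"az":0}]' 30 40
python3 -m handwheel '[{"dx":0,"dy":0,"dz":15,"ax":0,"ay":0,"az":0},{"dx":0,"dy":0,"dz":35,"ax":0,"ay":0,"az":0},{"dx":0,"dy":0,"dz":35,"ax":0,"ay":0,"az":0},{"dx":0,"dy":0,"dz":35,"ax":0,"ay":0,"az":0},{"dx":0,"dy":0,"dz":30,"ax":0,"ay":0,"az":0},{"dx":0,"dy":0,"dz":0,"ax":0,"ay":0,"az":0}]'
python3 -m handwheel '[{"dx":-7,"dy":-33,"dz":0,"ax":0,"ay":0,"az":0},{"dx":-7,"dy":-33,"dz":0,"ax":0,"ay":0,"az":0},{"dx":-7,"dy":-33,"dz":0,"ax":0,"ay":0,"az":0},{"dx":-7,"dy":-33,"dz":0,"ax":0,"ay":0,"az":0},{"dx":-7,"dy":-33,"dz":0,"ax":0,"ay":0,"az":0},{"dx":-7,"dy":-33,"dz":0,"ax":0,"ay":0,"az":0},{"dx":-7,"dy":-33,"dz":0,"ax":0,"ay":0,"az":0},{"dx":-7,"dy":-33,"dz":0,"ax":0,"ay":0,"az":0}]'
python3 -m handwheel '[{"dx":-7,"dy":-33,"dz":0,"ax":0,"ay":0,"az":0},{"dx":-7,"dy":-33,"dz":0,"ax":0,"ay":0,"az":0},{"dx":-6,"dy":-33,"dz":0,"ax":0,"ay":0,"az":0},{"dx":-6,"dy":-33,"dz":0,"ax":0,"ay":0,"az":0},{"dx":-6,"dy":-33,"dz":0,"ax":0,"ay":0,"az":0},{"dx":-6,"dy":-33,"dz":0,"ax":0,"ay":0,"az":0},{"dx":-6,"dy":-33,"dz":0,"ax":0,"ay":0,"az":0},{"dx":0,"dy":0,"dz":0,"ax":0,"ay":0,"az":0}]'
python3 -m handwheel '[{"dx":0,"dy":0,"dz":0,"ax":0,"ay":0,"az":0},{"dx":0,"dy":0,"dz":0,"ax":0,"ay":0,"az":0}]'
python3 -c "from h import *;cl()"
```

```text
clock: 32.08
position: [0.5587, 0.1571, 0.1965]
tool_rot: [-0.001, 0.362, 0.932, -0.001]
force: [0.5, -0.2, -0.5]
width: 0.06
grip_force: 0.0
clock: 32.75
position: [0.5586, 0.1543, 0.0433]
tool_rot: [-0.001, 0.359, 0.933, -0.001]
force: [0.4, -0.3, 0.4]
width: 0.06
grip_force: 0.0
clock: 33.25
position: [0.5605, 0.1554, 0.0461]
tool_rot: [0.001, 0.359, 0.933, 0.001]
force: [-2.2, -1.6, 7.3]
width: 0.0366
grip_force: 40.2
clock: 33.75
position: [0.5624, 0.1559, 0.2015]
tool_rot: [0.003, 0.36, 0.933, 0.004]
force: [1.0, -0.5, -1.7]
width: 0.0365
grip_force: 40.9
clock: 34.42
position: [0.5027, -0.1101, 0.1945]
tool_rot: [0.0, 0.359, 0.933, 0.001]
force: [1.1, -0.1, -2.0]
width: 0.0362
grip_force: 40.8
clock: 35.08
position: [0.4559, -0.3466, 0.1947]
tool_rot: [0.001, 0.363, 0.932, -0.002]
force: [-0.3, -0.0, -2.0]
width: 0.036
grip_force: 40.9
clock: 35.25
position: [0.4594, -0.3393, 0.1941]
tool_rot: [-0.0, 0.359, 0.933, 0.0]
force: [0.2, -0.2, -2.2]
width: 0.0361
grip_force: 40.9
t 35.25 pos [ 0.4594 -0.3393  0.1941] closing yaw 0.835 tilt [-0.0001  0.0003] w 0.0361 gf 40.9 F [ 0.2 -0.2 -2.2] j [-0.14  0.3   0.84  1.7  -0.24  1.25  1.59]
```

```bash
python3 -m handwheel '[{"dx":0,"dy":0,"dz":-35,"ax":0,"ay":0,"az":0},{"dx":0,"dy":0,"dz":-35,"ax":0,"ay":0,"az":0},{"dx":0,"dy":0,"dz":-35,"ax":0,"ay":0,"az":0},{"dx":0,"dy":0,"dz":-35,"ax":0,"ay":0,"az":0},{"dx":0,"dy":0,"dz":-22,"ax":0,"ay":0,"az":0},{"dx":0,"dy":0,"dz":-10,"ax":0,"ay":0,"az":0},{"dx":0,"dy":0,"dz":-8,"ax":0,"ay":0,"az":0},{"dx":0,"dy":0,"dz":0,"ax":0,"ay":0,"az":0}]'
python3 -m handwheel '[{"dx":0,"dy":0,"dz":0,"ax":0,"ay":0,"az":0},{"dx":0,"dy":0,"dz":0,"ax":0,"ay":0,"az":0}]'
python3 -m handwheel '[{"dx":0,"dy":0,"dz":0,"ax":0,"ay":0,"az":0},{"dx":0,"dy":0,"dz":0,"ax":0,"ay":0,"az":0},{"dx":0,"dy":0,"dz":0,"ax":0,"ay":0,"az":0},{"dx":0,"dy":0,"dz":15,"ax":0,"ay":0,"az":0},{"dx":0,"dy":0,"dz":35,"ax":0,"ay":0,"az":0},{"dx":0,"dy":0,"dz":35,"ax":0,"ay":0,"az":0},{"dx":0,"dy":0,"dz":35,"ax":0,"ay":0,"az":0},{"dx":0,"dy":0,"dz":35,"ax":0,"ay":0,"az":0}]' 52
python3 -m handwheel '[{"dx":0,"dy":0,"dz":0,"ax":0,"ay":0,"az":0},{"dx":0,"dy":0,"dz":0,"ax":0,"ay":0,"az":0}]'
python3 - <<'E'
from sl import *
cl(); b=snap('top','t7.png',(255,105,435,240),4.4); slices(b[:,:,::-1])
E
```

```text
clock: 35.92
position: [0.4598, -0.3387, 0.0139]
tool_rot: [-0.0, 0.359, 0.933, 0.0]
force: [0.0, 0.6, -2.5]
width: 0.0362
grip_force: 40.9
clock: 36.08
position: [0.4605, -0.3401, 0.0159]
tool_rot: [0.001, 0.359, 0.933, 0.0]
force: [0.2, -0.0, -1.9]
width: 0.0363
grip_force: 40.9
clock: 36.75
position: [0.4591, -0.3399, 0.1714]
tool_rot: [0.0, 0.36, 0.933, 0.0]
force: [0.9, -0.8, -0.4]
width: 0.0521
grip_force: 0.0
clock: 36.92
position: [0.4605, -0.3404, 0.1715]
tool_rot: [0.002, 0.359, 0.933, 0.0]
force: [-0.7, 0.6, -0.5]
width: 0.0521
grip_force: 0.0
t 36.92 pos [ 0.4605 -0.3404  0.1715] closing yaw 0.836 tilt [0.0022 0.0002] w 0.0521 gf 0.0 F [-0.7  0.6 -0.5] j [-0.13  0.33  0.84  1.72 -0.26  1.2   1.61]
blob [361.7 117.8] 93 [ 0.6804 -0.3499  0.022 ]
blob [362.2 192. ] 121 [ 0.4609 -0.344   0.022 ]
blob [293.2 199.7] 88 [ 0.4427 -0.1415  0.022 ]
```

View pics/t7.png

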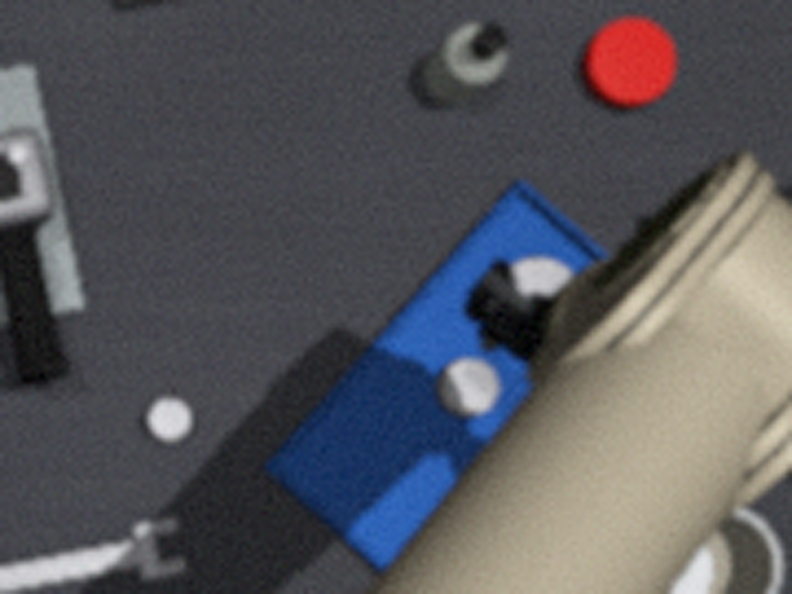

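slice38 is flat in the tray (470,387) beside slice58 (540,290). slice28 is unmoved at (169,418). Taking it.

```bash
python3 -m handwheel '[{"dx":-3,"dy":33,"dz":0,"ax":0,"ay":0,"az":0},{"dx":-3,"dy":33,"dz":0,"ax":0,"ay":0,"az":0},{"dx":-3,"dy":33,"dz":0,"ax":0,"ay":0,"az":0},{"dx":-3,"dy":33,"dz":0,"ax":0,"ay":0,"az":0},{"dx":-3,"dy":33,"dz":0,"ax":0,"ay":0,"az":0},{"dx":-2,"dy":33,"dz":0,"ax":0,"ay":0,"az":0},{"dx":0,"dy":0,"dz":-35,"ax":0,"ay":0,"az":0},{"dx":0,"dy":0,"dz":-35,"ax":0,"ay":0,"az":0}]'
python3 -m handwheel '[{"dx":0,"dy":0,"dz":-35,"ax":0,"ay":0,"az":0},{"dx":0,"dy":0,"dz":-33,"ax":0,"ay":0,"az":0},{"dx":0,"dy":0,"dz":-17,"ax":0,"ay":0,"az":0},{"dx":0,"dy":0,"dz":-10,"ax":0,"ay":0,"az":0},{"dx":0,"dy":0,"dz":0,"ax":0,"ay":0,"az":0},{"dx":0,"dy":0,"dz":0,"ax":0,"ay":0,"az":0}]'
python3 -c "from h import *;cl()"
python3 -m handwheel '[{"dx":0,"dy":0,"dz":0,"ax":0,"ay":0,"az":0},{"dx":0,"dy":0,"dz":0,"ax":0,"ay":0,"az":0},{"dx":0,"dy":0,"dz":0,"ax":0,"ay":0,"az":0},{"dx":0,"dy":0,"dz":0,"ax":0,"ay":0,"az":0},{"dx":0,"dy":0,"dz":0,"ax":0,"ay":0,"az":0},{"dx":0,"dy":0,"dz":0,"ax":0,"ay":0,"az":0}]' 20 40
python3 -m handwheel '[{"dx":0,"dy":0,"dz":15,"ax":0,"ay":0,"az":0},{"dx":0,"dy":0,"dz":35,"ax":0,"ay":0,"az":0},{"dx":0,"dy":0,"dz":35,"ax":0,"ay":0,"az":0},{"dx":0,"dy":0,"dz":35,"ax":0,"ay":0,"az":0},{"dx":0,"dy":0,"dz":35,"ax":0,"ay":0,"az":0},{"dx":0,"dy":0,"dz":0,"ax":0,"ay":0,"az":0},{"dx":0,"dy":0,"dz":0,"ax":0,"ay":0,"az":0}]'
python3 -c "from h import *;cl()"
```

```text
clock: 37.63
position: [0.4434, -0.1391, 0.0989]
tool_rot: [0.001, 0.357, 0.934, 0.002]
force: [0.1, -0.5, -1.0]
width: 0.0522
grip_force: 0.0
clock: 38.13
position: [0.4421, -0.142, 0.0043]
tool_rot: [-0.0, 0.36, 0.933, -0.0]
force: [-0.3, -0.1, 0.2]
width: 0.0521
grip_force: 0.0
t 38.13 pos [ 0.4421 -0.142   0.0043] closing yaw 0.835 tilt [-0.0005 -0.0004] w 0.0521 gf 0.0 F [-0.3 -0.1  0.2] j [-0.42  0.31  0.7   2.12 -0.28  0.8   1.29]
clock: 38.63
position: [0.4434, -0.1417, 0.0057]
tool_rot: [0.001, 0.359, 0.933, 0.001]
force: [-2.5, -0.1, 7.4]
width: 0.0262
grip_force: 38.9
clock: 39.22
position: [0.4438, -0.1416, 0.1614]
tool_rot: [0.002, 0.359, 0.933, 0.002]
force: [0.3, 0.5, -2.4]
width: 0.0268
grip_force: 39.9
t 39.22 pos [ 0.4438 -0.1416  0.1614] closing yaw 0.836 tilt [0.0022 0.0018] w 0.0268 gf 39.9 F [ 0.3  0.5 -2.4] j [-0.55  0.    0.78  1.99 -0.01  1.14  1.07]
```

```bash
python3 -m handwheel '[{"dx":13,"dy":33,"dz":0,"ax":0,"ay":0,"az":0},{"dx":13,"dy":33,"dz":0,"ax":0,"ay":0,"az":0},{"dx":13,"dy":33,"dz":0,"ax":0,"ay":0,"az":0},{"dx":13,"dy":33,"dz":0,"ax":0,"ay":0,"az":0},{"dx":13,"dy":33,"dz":0,"ax":0,"ay":0,"az":0},{"dx":13,"dy":33,"dz":0,"ax":0,"ay":0,"az":0},{"dx":13,"dy":33,"dz":0,"ax":0,"ay":0,"az":0},{"dx":13,"dy":33,"dz":0,"ax":0,"ay":0,"az":0}]'
python3 -m handwheel '[{"dx":13,"dy":33,"dz":0,"ax":0,"ay":0,"az":0},{"dx":0,"dy":0,"dz":0,"ax":0,"ay":0,"az":0},{"dx":0,"dy":0,"dz":-35,"ax":0,"ay":0,"az":0},{"dx":0,"dy":0,"dz":-35,"ax":0,"ay":0,"az":0},{"dx":0,"dy":0,"dz":-25,"ax":0,"ay":0,"az":0},{"dx":0,"dy":0,"dz":0,"ax":0,"ay":0,"az":0},{"dx":0,"dy":0,"dz":0,"ax":0,"ay":0,"az":0},{"dx":0,"dy":0,"dz":0,"ax":0,"ay":0,"az":0}]'
python3 -c "from h import *;cl()"
```

```text
clock: 39.88
position: [0.5461, 0.1238, 0.1578]
tool_rot: [-0.001, 0.359, 0.933, -0.001]
force: [1.2, -1.0, -0.8]
width: 0.0264
grip_force: 39.9
clock: 40.55
position: [0.5601, 0.1551, 0.0654]
tool_rot: [0.0, 0.36, 0.933, 0.0]
force: [0.4, 0.8, -1.1]
width: 0.0263
grip_force: 40.0
t 40.55 pos [0.5601 0.1551 0.0654] closing yaw 0.835 tilt [0.0005 0.0003] w 0.0263 gf 40.0 F [ 0.4  0.8 -1.1] j [-0.78  0.42  0.52  1.79 -0.24  1.    0.68]
```

```bash
python3 -m handwheel '[{"dx":0.5,"dy":0,"dz":-12,"ax":0,"ay":0,"az":0},{"dx":0,"dy":0,"dz":-7,"ax":0,"ay":0,"az":0},{"dx":0,"dy":0,"dz":0,"ax":0,"ay":0,"az":0},{"dx":0,"dy":0,"dz":0,"ax":0,"ay":0,"az":0},{"dx":0,"dy":0,"dz":0,"ax":0,"ay":0,"az":0}]'
python3 -m handwheel '[{"dx":0,"dy":0,"dz":0,"ax":0,"ay":0,"az":0},{"dx":0,"dy":0,"dz":0,"ax":0,"ay":0,"az":0},{"dx":0,"dy":0,"dz":0,"ax":0,"ay":0,"az":0},{"dx":0,"dy":0,"dz":15,"ax":0,"ay":0,"az":0},{"dx":0,"dy":0,"dz":35,"ax":0,"ay":0,"az":0},{"dx":0,"dy":0,"dz":35,"ax":0,"ay":0,"az":0},{"dx":0,"dy":0,"dz":35,"ax":0,"ay":0,"az":0},{"dx":0,"dy":0,"dz":34,"ax":0,"ay":0,"az":0}]' 42
python3 -m handwheel '[{"dx":-5,"dy":-24,"dz":0,"ax":0,"ay":0,"az":0.116},{"dx":-5,"dy":-24,"dz":0,"ax":0,"ay":0,"az":0.116},{"dx":-5,"dy":-24,"dz":0,"ax":0,"ay":0,"az":0.116},{"dx":-5,"dy":-24,"dz":0,"ax":0,"ay":0,"az":0.116},{"dx":-5,"dy":-24,"dz":0,"ax":0,"ay":0,"az":0.116},{"dx":-5,"dy":-24,"dz":0,"ax":0,"ay":0,"az":0.116},{"dx":-4,"dy":-24,"dz":0,"ax":0,"ay":0,"az":0.116},{"dx":-4,"dy":-21,"dz":0,"ax":0,"ay":0,"az":0.116}]' 85
python3 -m handwheel '[{"dx":0,"dy":0,"dz":0,"ax":0,"ay":0,"az":0},{"dx":0,"dy":0,"dz":0,"ax":0,"ay":0,"az":0}]'
python3 chk.py t8 .014
```

```text
clock: 40.97
position: [0.5599, 0.1553, 0.0454]
tool_rot: [-0.0, 0.359, 0.933, 0.0]
force: [-0.4, 0.3, -1.2]
width: 0.0264
grip_force: 41.5
clock: 41.63
position: [0.5598, 0.1551, 0.2014]
tool_rot: [0.0, 0.36, 0.933, 0.0]
force: [1.3, -0.2, -0.1]
width: 0.0422
grip_force: 0.0
clock: 42.3
position: [0.5216, -0.0354, 0.1997]
tool_rot: [0.0, -0.099, 0.995, 0.0]
force: [0.1, -0.1, 0.1]
width: 0.0851
grip_force: 0.0
clock: 42.47
position: [0.5218, -0.0349, 0.1997]
tool_rot: [0.0, -0.095, 0.996, 0.0]
force: [0.9, -0.2, -0.8]
width: 0.0855
grip_force: 0.0
t 42.47 pos [ 0.5218 -0.0349  0.1997] closing yaw 1.76 tilt [0.0003 0.0002] w 0.0855 gf 0.0 F [ 0.9 -0.2 -0.8] j [-0.56  0.13  0.59  1.8  -0.08  1.23  1.81]
slice on stage (177, 177) 4.85 [0.555  0.1542 0.062 ]
```

View pics/t8c.png

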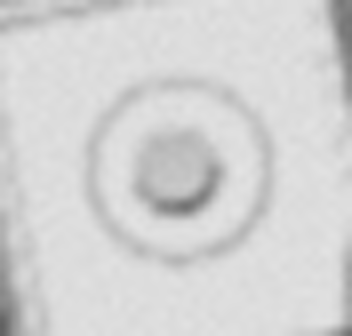

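The disc top is at (176,165), where (175,163) is expected, so it's centred. Third squeeze.

```bash

python3 -m handwheel '[{"dx":0,"dy":1,"dz":-30,"ax":0,"ay":0,"az":0},{"dx":0,"dy":0,"dz":-30,"ax":0,"ay":0,"az":0},{"dx":0,"dy":0,"dz":-30,"ax":0,"ay":0,"az":0},{"dx":0,"dy":0,"dz":-26,"ax":0,"ay":0,"az":0},{"dx":0,"dy":0,"dz":-15,"ax":0,"ay":0,"az":0},{"dx":0,"dy":0,"dz":-15,"ax":0,"ay":0,"az":0},{"dx":0,"dy":0,"dz":-15,"ax":0,"ay":0,"az":0},{"dx":0,"dy":0,"dz":0,"ax":0,"ay":0,"az":0}]'
python3 -m handwheel '[{"dx":0,"dy":0,"dz":0,"ax":0,"ay":0,"az":0},{"dx":0,"dy":0,"dz":0,"ax":0,"ay":0,"az":0}]'
python3 -m handwheel '[{"dx":0,"dy":0,"dz":0,"ax":0,"ay":0,"az":0},{"dx":0,"dy":0,"dz":0,"ax":0,"ay":0,"az":0},{"dx":0,"dy":0,"dz":0,"ax":0,"ay":0,"az":0},{"dx":0,"dy":0,"dz":0,"ax":0,"ay":0,"az":0},{"dx":0,"dy":0,"dz":0,"ax":0,"ay":0,"az":0},{"dx":0,"dy":0,"dz":0,"ax":0,"ay":0,"az":0}]' 42 40
python3 pin.py
python3 -m handwheel '[{"dx":0,"dy":0,"dz":0,"ax":0,"ay":0,"az":0},{"dx":0,"dy":0,"dz":0,"ax":0,"ay":0,"az":0},{"dx":0,"dy":0,"dz":0,"ax":0,"ay":0,"az":0},{"dx":0,"dy":0,"dz":0,"ax":0,"ay":0,"az":0},{"dx":0,"dy":0,"dz":0,"ax":0,"ay":0,"az":0},{"dx":0,"dy":0,"dz":0,"ax":0,"ay":0,"az":0},{"dx":0,"dy":0,"dz":0,"ax":0,"ay":0,"az":0},{"dx":0,"dy":0,"dz":0,"ax":0,"ay":0,"az":0}]' >/dev/null
python3 -m handwheel '[{"dx":0,"dy":0,"dz":0,"ax":0,"ay":0,"az":0},{"dx":0,"dy":0,"dz":0,"ax":0,"ay":0,"az":0},{"dx":0,"dy":0,"dz":0,"ax":0,"ay":0,"az":0},{"dx":0,"dy":0,"dz":0,"ax":0,"ay":0,"az":0},{"dx":0,"dy":0,"dz":0,"ax":0,"ay":0,"az":0},{"dx":0,"dy":0,"dz":0,"ax":0,"ay":0,"az":0},{"dx":0,"dy":0,"dz":0,"ax":0,"ay":0,"az":0},{"dx":0,"dy":0,"dz":0,"ax":0,"ay":0,"az":0}]' >/dev/null
python3 -m handwheel '[{"dx":0,"dy":0,"dz":0,"ax":0,"ay":0,"az":0},{"dx":0,"dy":0,"dz":0,"ax":0,"ay":0,"az":0},{"dx":0,"dy":0,"dz":0,"ax":0,"ay":0,"az":0},{"dx":0,"dy":0,"dz":0,"ax":0,"ay":0,"az":0},{"dx":0,"dy":0,"dz":0,"ax":0,"ay":0,"az":0},{"dx":0,"dy":0,"dz":0,"ax":0,"ay":0,"az":0}]'
python3 pin.py
python3 -m handwheel '[{"dx":0,"dy":0,"dz":0,"ax":0,"ay":0,"az":0},{"dx":0,"dy":0,"dz":0,"ax":0,"ay":0,"az":0},{"dx":0,"dy":0,"dz":0,"ax":0,"ay":0,"az":0},{"dx":0,"dy":0,"dz":0,"ax":0,"ay":0,"az":0},{"dx":0,"dy":0,"dz":0,"ax":0,"ay":0,"az":0},{"dx":0,"dy":0,"dz":0,"ax":0,"ay":0,"az":0},{"dx":0,"dy":0,"dz":0,"ax":0,"ay":0,"az":0},{"dx":0,"dy":0,"dz":0,"ax":0,"ay":0,"az":0}]' 85
python3 -m handwheel '[{"dx":0,"dy":0,"dz":20,"ax":0,"ay":0,"az":0},{"dx":0,"dy":0,"dz":35,"ax":0,"ay":0,"az":0},{"dx":0,"dy":0,"dz":35,"ax":0,"ay":0,"az":0},{"dx":0,"dy":0,"dz":35,"ax":0,"ay":0,"az":0},{"dx":0,"dy":0,"dz":35,"ax":0,"ay":0,"az":0},{"dx":0,"dy":0,"dz":0,"ax":0,"ay":0,"az":0}]'
python3 pin.py; python3 - <<'E'
from h import *
t=snap('top','t9.png'); d=cv2.absdiff(t[130:190,160:200,::-1].astype(int),cv2.imread('pics/raw_t8.png')[130:190,160:200].astype(int)); print('stage diff',d.mean(),d.max())
E
```

```text
clock: 43.18
position: [0.5203, -0.0313, 0.0357]
tool_rot: [-0.002, -0.096, 0.995, 0.0]
force: [-0.6, -0.2, -0.3]
width: 0.0852
grip_force: 0.0
clock: 43.35
position: [0.5226, -0.0321, 0.0391]
tool_rot: [0.0, -0.096, 0.995, 0.0]
force: [-0.2, -0.6, 0.5]
width: 0.0852
grip_force: 0.0
clock: 43.85
position: [0.5234, -0.0358, 0.0404]
tool_rot: [0.002, -0.095, 0.995, -0.001]
force: [-3.5, -10.8, 15.4]
width: 0.0485
grip_force: 42.1
t 43.85 pos [ 0.5234 -0.0358  0.0404] closing yaw 1.762 tilt [ 0.0016 -0.0015] w 0.0485 gf 42.1 F [ -3.5 -10.8  15.4] j [-0.5   0.34  0.55  1.95 -0.22  0.9   1.93]
pin row 198.83190883190883 (released 202.6, home ~199)
clock: 45.73
position: [0.5234, -0.0358, 0.0404]
tool_rot: [0.002, -0.096, 0.995, -0.001]
force: [-3.4, -11.3, 16.1]
width: 0.048
grip_force: 42.1
t 45.73 pos [ 0.5234 -0.0358  0.0404] closing yaw 1.762 tilt [ 0.0015 -0.0014] w 0.048 gf 42.1 F [ -3.4 -11.3  16.1] j [-0.5   0.34  0.55  1.95 -0.22  0.9   1.93]
pin row 198.8391089108911 (released 202.6, home ~199)
clock: 46.45
position: [0.5219, -0.0328, 0.0383]
tool_rot: [-0.0, -0.096, 0.995, -0.0]
force: [-0.6, -0.9, 0.1]
width: 0.0853
grip_force: 0.0
clock: 46.95
position: [0.525, -0.0331, 0.2049]
tool_rot: [0.005, -0.096, 0.995, 0.0]
force: [0.6, -0.4, 0.2]
width: 0.0853
grip_force: 0.0
t 46.95 pos [ 0.525  -0.0331  0.2049] closing yaw 1.763 tilt [0.0047 0.0005] w 0.0853 gf 0.0 F [ 0.6 -0.4  0.2] j [-0.57  0.12  0.6   1.79 -0.08  1.24  1.81]
pin row 202.4622823984526 (released 202.6, home ~199)
stage diff 2.578888888888889 15
```

```bash
python3 -m handwheel '[{"dx":5,"dy":24,"dz":0,"ax":0,"ay":0,"az":-0.116},{"dx":5,"dy":24,"dz":0,"ax":0,"ay":0,"az":-0.116},{"dx":5,"dy":24,"dz":0,"ax":0,"ay":0,"az":-0.116},{"dx":5,"dy":24,"dz":0,"ax":0,"ay":0,"az":-0.116},{"dx":5,"dy":24,"dz":0,"ax":0,"ay":0,"az":-0.116},{"dx":5,"dy":24,"dz":0,"ax":0,"ay":0,"az":-0.116},{"dx":4,"dy":24,"dz":0,"ax":0,"ay":0,"az":-0.116},{"dx":4,"dy":20,"dz":0,"ax":0,"ay":0,"az":-0.116}]' 52
python3 -m handwheel '[{"dx":0,"dy":0,"dz":0,"ax":0,"ay":0,"az":0},{"dx":0,"dy":0,"dz":-35,"ax":0,"ay":0,"az":0},{"dx":0,"dy":0,"dz":-35,"ax":0,"ay":0,"az":0},{"dx":0,"dy":0,"dz":-35,"ax":0,"ay":0,"az":0},{"dx":0,"dy":0,"dz":-35,"ax":0,"ay":0,"az":0},{"dx":0,"dy":0,"dz":-14,"ax":0,"ay":0,"az":0},{"dx":0,"dy":0,"dz":0,"ax":0,"ay":0,"az":0},{"dx":0,"dy":0,"dz":0,"ax":0,"ay":0,"az":0}]'
python3 -m handwheel '[{"dx":0,"dy":0,"dz":0,"ax":0,"ay":0,"az":0},{"dx":0,"dy":0,"dz":0,"ax":0,"ay":0,"az":0},{"dx":0,"dy":0,"dz":0,"ax":0,"ay":0,"az":0},{"dx":0,"dy":0,"dz":0,"ax":0,"ay":0,"az":0},{"dx":0,"dy":0,"dz":0,"ax":0,"ay":0,"az":0},{"dx":0,"dy":0,"dz":0,"ax":0,"ay":0,"az":0}]' 20 40
python3 -m handwheel '[{"dx":0,"dy":0,"dz":15,"ax":0,"ay":0,"az":0},{"dx":0,"dy":0,"dz":35,"ax":0,"ay":0,"az":0},{"dx":0,"dy":0,"dz":35,"ax":0,"ay":0,"az":0},{"dx":0,"dy":0,"dz":35,"ax":0,"ay":0,"az":0},{"dx":0,"dy":0,"dz":30,"ax":0,"ay":0,"az":0},{"dx":0,"dy":0,"dz":0,"ax":0,"ay":0,"az":0}]'
python3 -m handwheel '[{"dx":-12,"dy":-34,"dz":0,"ax":0,"ay":0,"az":0},{"dx":-12,"dy":-34,"dz":0,"ax":0,"ay":0,"az":0},{"dx":-12,"dy":-34,"dz":0,"ax":0,"ay":0,"az":0},{"dx":-12,"dy":-34,"dz":0,"ax":0,"ay":0,"az":0},{"dx":-12,"dy":-34,"dz":0,"ax":0,"ay":0,"az":0},{"dx":-12,"dy":-34,"dz":0,"ax":0,"ay":0,"az":0},{"dx":-12,"dy":-34,"dz":0,"ax":0,"ay":0,"az":0},{"dx":-12,"dy":-34,"dz":0,"ax":0,"ay":0,"az":0}]'
python3 -m handwheel '[{"dx":-11,"dy":-35,"dz":0,"ax":0,"ay":0,"az":0},{"dx":-11,"dy":-35,"dz":0,"ax":0,"ay":0,"az":0},{"dx":-11,"dy":-35,"dz":0,"ax":0,"ay":0,"az":0},{"dx":-11,"dy":-35,"dz":0,"ax":0,"ay":0,"az":0},{"dx":-11,"dy":-35,"dz":0,"ax":0,"ay":0,"az":0},{"dx":0,"dy":0,"dz":0,"ax":0,"ay":0,"az":0},{"dx":0,"dy":0,"dz":0,"ax":0,"ay":0,"az":0},{"dx":0,"dy":0,"dz":0,"ax":0,"ay":0,"az":0}]'
python3 -c "from h import *;cl()"
```

```text
clock: 47.72
position: [0.5592, 0.157, 0.1965]
tool_rot: [-0.001, 0.362, 0.932, -0.001]
force: [0.8, 1.1, 0.6]
width: 0.0518
grip_force: 0.0
clock: 48.38
position: [0.5592, 0.1542, 0.0434]
tool_rot: [-0.001, 0.359, 0.933, -0.001]
force: [0.3, -0.2, 1.1]
width: 0.0518
grip_force: 0.0
clock: 48.88
position: [0.5608, 0.1554, 0.0459]
tool_rot: [0.001, 0.359, 0.933, 0.001]
force: [-1.3, -1.6, 7.1]
width: 0.0263
grip_force: 39.4
clock: 49.38
position: [0.5628, 0.1559, 0.2013]
tool_rot: [0.003, 0.36, 0.933, 0.004]
force: [0.6, 0.2, -0.9]
width: 0.0263
grip_force: 39.6
clock: 50.05
position: [0.4629, -0.1181, 0.1944]
tool_rot: [0.0, 0.359, 0.933, 0.001]
force: [0.9, -0.5, -0.2]
width: 0.0262
grip_force: 39.8
clock: 50.72
position: [0.409, -0.2913, 0.1942]
tool_rot: [-0.0, 0.359, 0.933, 0.0]
force: [0.3, 1.0, -0.9]
width: 0.0264
grip_force: 39.8
t 50.72 pos [ 0.409  -0.2913  0.1942] closing yaw 0.835 tilt [-0.      0.0003] w 0.0264 gf 39.8 F [ 0.3  1.  -0.9] j [-0.38  0.1   0.97  1.87 -0.08  1.22  1.46]
```

```bash
python3 -m handwheel '[{"dx":0,"dy":0,"dz":-35,"ax":0,"ay":0,"az":0},{"dx":0,"dy":0,"dz":-35,"ax":0,"ay":0,"az":0},{"dx":0,"dy":0,"dz":-35,"ax":0,"ay":0,"az":0},{"dx":0,"dy":0,"dz":-35,"ax":0,"ay":0,"az":0},{"dx":0,"dy":0,"dz":-22,"ax":0,"ay":0,"az":0},{"dx":0,"dy":0,"dz":-10,"ax":0,"ay":0,"az":0},{"dx":0,"dy":0,"dz":-10,"ax":0,"ay":0,"az":0},{"dx":0,"dy":0,"dz":0,"ax":0,"ay":0,"az":0}]'
python3 -m handwheel '[{"dx":0,"dy":0,"dz":0,"ax":0,"ay":0,"az":0},{"dx":0,"dy":0,"dz":0,"ax":0,"ay":0,"az":0}]'
python3 -m handwheel '[{"dx":0,"dy":0,"dz":0,"ax":0,"ay":0,"az":0},{"dx":0,"dy":0,"dz":0,"ax":0,"ay":0,"az":0},{"dx":0,"dy":0,"dz":0,"ax":0,"ay":0,"az":0},{"dx":0,"dy":0,"dz":15,"ax":0,"ay":0,"az":0},{"dx":0,"dy":0,"dz":35,"ax":0,"ay":0,"az":0},{"dx":0,"dy":0,"dz":35,"ax":0,"ay":0,"az":0},{"dx":0,"dy":0,"dz":35,"ax":0,"ay":0,"az":0},{"dx":0,"dy":0,"dz":35,"ax":0,"ay":0,"az":0}]' 42
python3 -m handwheel '[{"dx":5,"dy":35,"dz":5,"ax":0,"ay":0,"az":0},{"dx":5,"dy":35,"dz":5,"ax":0,"ay":0,"az":0},{"dx":5,"dy":35,"dz":5,"ax":0,"ay":0,"az":0},{"dx":5,"dy":35,"dz":5,"ax":0,"ay":0,"az":0},{"dx":5,"dy":35,"dz":5,"ax":0,"ay":0,"az":0},{"dx":5,"dy":35,"dz":5,"ax":0,"ay":0,"az":0},{"dx":5,"dy":35,"dz":5,"ax":0,"ay":0,"az":0},{"dx":0,"dy":0,"dz":0,"ax":0,"ay":0,"az":0}]'
python3 - <<'E'
from h import *
cl(); snap('top','t10.png',None,1.55)
E
python3 pin.py
```

```text
clock: 51.38
position: [0.4093, -0.2911, 0.0119]
tool_rot: [-0.0, 0.359, 0.933, 0.0]
force: [0.4, 0.1, -1.5]
width: 0.0265
grip_force: 40.8
clock: 51.55
position: [0.41, -0.2918, 0.0136]
tool_rot: [0.001, 0.359, 0.933, 0.0]
force: [-0.7, -1.1, -1.8]
width: 0.0261
grip_force: 40.8
clock: 52.22
position: [0.4085, -0.2919, 0.169]
tool_rot: [-0.0, 0.36, 0.933, 0.0]
force: [1.3, 0.4, -0.1]
width: 0.0419
grip_force: 0.0
clock: 52.88
position: [0.4449, -0.0401, 0.2034]
tool_rot: [0.0, 0.356, 0.935, 0.001]
force: [0.6, 0.3, 1.1]
width: 0.042
grip_force: 0.0
t 52.88 pos [ 0.4449 -0.0401  0.2034] closing yaw 0.844 tilt [0.0005 0.0012] w 0.042 gf 0.0 F [0.6 0.3 1.1] j [-0.73 -0.1   0.69  1.98  0.07  1.24  0.78]
t 52.93 pos [ 0.4445 -0.0435  0.2029] closing yaw 0.841 tilt [0.0004 0.0005] w 0.0423 gf 0.0 F [ 0.3 -1.7  0. ] j [-0.73 -0.1   0.69  1.98  0.07  1.24  0.78]
pin row 202.4921875 (released 202.6, home ~199)
```

View pics/t10.png

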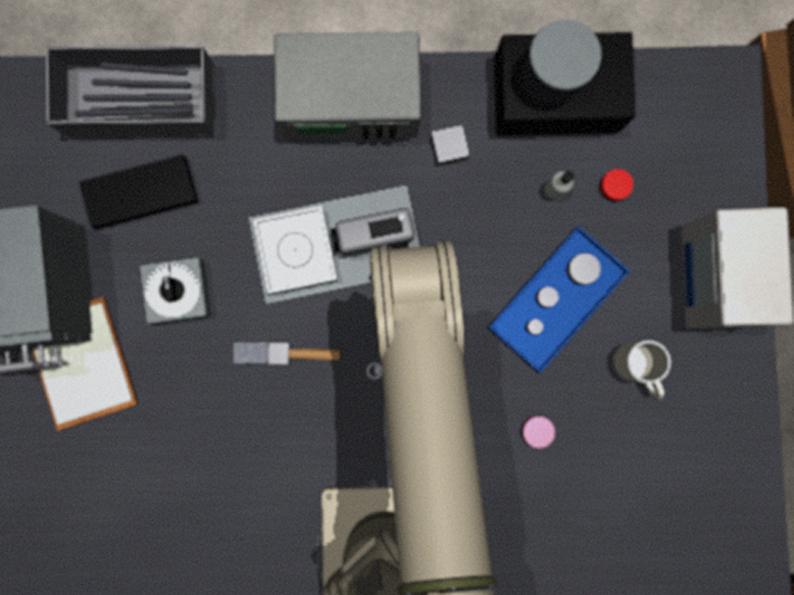

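```bash
python3 - <<'E'
from sl import *
b=cv2.imread('pics/raw_t10.png'); slices(b,.027)
k=b[175:203,97:125].astype(int)-cv2.imread('pics/raw_t1.png')[175:203,97:125]; print('knob diff',abs(k).mean(),abs(k).max())
save(b,'c6.png',(310,140,415,245),5.6)
E
```

```text
blob [361.6 117.8] 87 [ 0.6792 -0.3485  0.027 ]
blob [377.1 172.8] 331 [ 0.5159 -0.3882  0.027 ]
blob [353.3 191. ] 146 [ 0.464  -0.3171  0.027 ]
blob [345.1 210.5] 84 [ 0.4078 -0.2911  0.027 ]
knob diff 7.566326530612245 17
```

View pics/c6.png

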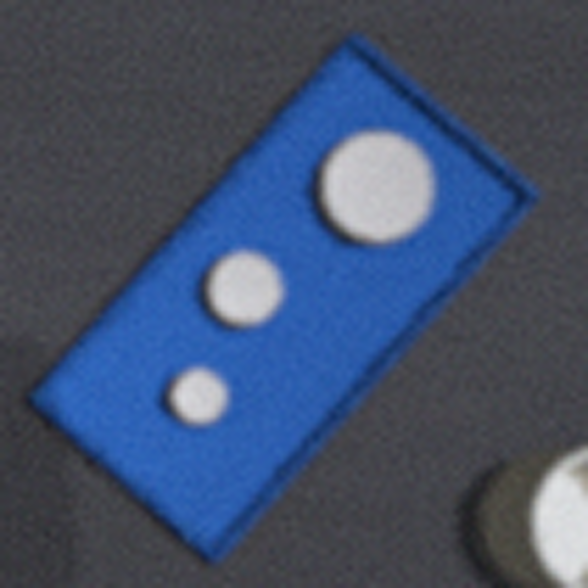

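slice38 was nudged about 2 cm after it was placed, but it is still flat inside the tray. All three slices lie flat, at (377,187), (243,289) and (198,396). The knob and bottle are unchanged and the pin is down, so I'm handing in.

```bash
python3 -c "from bench import finish_job; print(finish_job())"
```

```text
the job is handed in; nothing more can be done
None
```

I zeroed the meter, then tested slices 58, 38 and 28 in that order (slice48 wasn't there); all three lie flat in the blue tray, the oil bottle is still standing, and the job was handed in after about 53 of the 210 s.

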